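# Set the extraction valve two turns open

### The job

Someone parked a tape roll on the spindle of the red extraction-valve handwheel: first lift it off, lay it flat in the black tray and let go of it. Then turn the wheel clockwise (seen from above) until the valve is fully closed at its stop, and open it again exactly two full turns. Finish while still holding the wheel's black crank handle between the fingers with the wheel at rest in that position, and leave the LED board, the blue bin and the jar alone.

Things in the scene. Friction and masses are not known exactly. Their poses are not given: they have to be found in the camera images.
- wheel (a joint): Angle of the valve handwheel, rad. 0 = fully closed against its hard stop; it grows as the wheel is opened, anticlockwise seen from above (12.566 = two full turns open; it can open to 20). It starts part-open, less than 1.1 turns. Friction (about 2 N at the crank handle) keeps it where it is left.
- wheel_centre (a point): Point on the vertical axis of the red handwheel, level with the middle of the crank handle: 161 mm above the bench, 36 mm above the middle of the rim. Rim circle radius 60 mm, rim bar 14 mm thick, three spokes; the red hub, 34 mm wide, ends 14 mm below this point; from it a steel spindle 14 mm wide stands to 20 mm above this point. Axes turn with the wheel: x points at the crank handle, z up.
- valve: Grey valve in a white pipe bend on an aluminium base plate 320 (x) by 110 (y) mm, fixed to the bench; the pipe lies along x and its top is about 85 mm high. It carries the wheel. Origin on the wheel's axis at bench height, z up. With the valve closed the crank handle stands on the +x side.
- handle: Black crank handle, an upright cylinder 18 mm in diameter and 51 mm tall standing on the wheel's rim 60 mm from the wheel's axis; it spins freely about its own vertical axis, so it may be gripped tightly while it is carried round the circle. Origin at its middle (25 mm above its foot); z up. Its x and y axes spin with the handle and have no meaning.
- roll_centre (a point): Amber tape roll on a cardboard core, a ring of 52 mm outer diameter, 26 mm bore, 24 mm high, about 60 g; the point is its centre, half-way up, z along its bore. It starts lying flat on the wheel's hub, loosely round the spindle, which stands about 10 mm out of its top.
- roll: The same tape roll; origin at the centre of its underside, 12 mm below its centre.
- tray: Black open tray, fixed to the bench, 180 (x) by 150 (y) by 25 mm high, walls and floor 4 mm thick; origin at the centre of its underside, at bench height, z up. It may be on either side of the valve.
- led_board: Dark green LED board with red and clear LEDs, 150 by 120 by 24 mm, lying loose on the bench; origin at the centre of its underside. Leave alone.
- led_bin: Blue open bin of LEDs, 110 by 90 by 50 mm, loose; origin at the centre of its underside. Leave alone.
- flux_jar: Amber jar with white lid, 52 mm in diameter, 70 mm tall, loose; origin at the centre of its underside. Leave alone.
There are look-alikes about, which are no part of the job. There is more than one size of the roll; the job needs the middle-sized.

How it is judged:
On the way, in this order (a step that is already met when the one before it is completed fails the run):
1. the tape roll lies flat in the tray, let go (x of roll_centre in the frame of tray between -0.07 and 0.07 m and y of roll_centre in the frame of tray between -0.055 and 0.055 m and z of roll_centre in the frame of tray below 0.022 m and angle between roll_centre's own z axis and vertical below 0.15 rad and contact force between the fingers and roll below 0.1 N), for 0.2 s.
2. the valve is closed to its stop (within 0.06 rad) (value of joint wheel below 0.06 rad), for 0.1 s.
At the end, for the whole second after the job is handed in: The roll lies flat, released and at rest in the tray (centre within 70 mm along and 55 mm across of the tray's, at most 22 mm up); the wheel is still, two turns from its stop within 0.2 rad; the fingers hold the crank handle with over 4 N, grasp point within 35 mm of its middle (all of step 1 and linear speed of roll below 0.02 m/s and value of joint wheel between 12.366 and 12.766 rad and velocity of joint wheel between -0.05 and 0.05 rad/s and contact force between the fingers and handle above 4 N and distance between the grasp point and handle below 0.035 m); the arm keeps its last pose, push and grip.
It fails at once if the led board is disturbed (moved over 20 mm) (distance of led_board from where it was at the start of the episode above 0.02 m).
It fails at once if the led bin is disturbed (moved over 20 mm) (distance of led_bin from where it was at the start of the episode above 0.02 m).
It fails at once if the flux jar is disturbed (moved over 20 mm) (distance of flux_jar from where it was at the start of the episode above 0.02 m).
It also fails if it takes over 72 s, if anything falls off the work surface, if the arm or the gripper's body presses on something with over 40 N, if the wrist force passes 120 N, or if a joint passes its speed limit or range.

### The arm

A 6-joint arm with a two-finger parallel gripper is mounted at the origin on the work surface. World frame = base frame: x ahead of the robot, y to its left, z up, the work surface at z = 0. Lengths are in m, angles in rad, forces in N, time in s.
With the tool pointing down it reaches from about 0.35 to 0.975 m from the base axis. Payload 4.9 kg.
Tool frame: the origin (TCP) lies midway between the tips of the shut fingers; the grasp point (between the pads) lies 19 mm behind it; z points along the fingers, y is the direction in which the jaws open and shut (so a half turn about z gives the same grasp; the last joint's range is limited). The gripper opens to 85 mm and grips with 20 to 120 N. Pads are 22 mm wide; open, the fingers measure 114 mm over their backs; the gripper's body (76 mm by 85 mm) begins 54 mm behind the grasp point. The pads swing forward as they close: fully open they stand 13 mm farther back than shut.
Start: joints at [1.206, 0.053, 1.613, -0, 1.476, -0.119], TCP at [0.152, 0.606, 0.196] pointing down, gripper open.
Joint ranges: [-3.01, 3.01], [-1.01, 2.22], [0.06, 2.58], [-1.02, 4.17], [0.09, 2.62], [-3.14, 3.14]. Speed limits (rad/s): [2.57, 2.57, 3.14, 3.14, 3.14, 3.14].

### API

Orientations are given as a unit quaternion [w, x, y, z].
In Python, from plant import state, grab_frame, camera_info, job_done, cut_out gives the robot as it stands.
- The arm moves only by the tool step_arm, never from a script. Its argument "moves" is a list of rows, each a list of 7 numbers: the shift along the tool's x, y, z in m, then the turn, a rotation vector about the tool's x, y, z in rad, then the finger opening in m, from 0 to 0.0854. A call has 1 to 8 rows; each row shifts and turns the commanded pose from where the row before left it, along the tool's axes as they then stand; what a row does not reach is not made up. A row lasts 1/10 s, in which the tool goes at most 50 mm and 8.59 degrees, less where a joint would pass 70% of its speed; a pose out of reach is approached as far as the arm can. A call is refused whole if a number of a shift passes 0.05 or a number of a turn 0.15, either way. A call with a gripper value outside its range is refused whole. The fingers move at their own pace and stop on an object; the grip force is fixed at half the most. Time passes only in rows, so rows that do not move let the fingers close. It gives the time, the measured TCP pose, the force and the opening at its end, in the units of the state.
- state(): the state, without advancing time (a new reading comes with each control period).
- grab_frame(name): name is "scene" or "top" or "wrist"; returns (picture, depth): 400x640x3 uint8, red, green, blue; 400x640 float32, m along the optical axis (not along the pixel's ray), 0 where there is no reading.
- camera_info(name): a dict with "intrinsics" (3x3 intrinsics, pixels), "world_from_camera" (4x4, takes a point from camera to world coordinates). Camera axes: x right, y down, z forward; pixel columns grow to the right and rows downward; lengths in m; the calibration is good to about 2 mm. A picture is of the moment at which its call begins: read the wrist's pose just before it. camera_info takes no time and is no camera call; for the wrist camera it gives the pose at the moment of the call.
- job_done(): hands the job in, once; it reports no verdict.
Trained networks look in the newest picture that a camera, given by its name, has taken for a name from the list of things; names that differ only in an ending like _2 or _b are one class to them, and where a whole thing is asked for, a point or a joint stands for the part that bears it (a point fixed in the world has none). Each returns a list of dicts, best first, with "conf" (0 to 1); they miss things now and then, are a little off and sometimes report something else, mostly with a low value. They report only what shows in the picture. A call takes as long as a camera call. They do not tell look-alikes from the thing itself.
- cut_out(camera, query): "mask" (400x640 bool, what is visible of it) and "point" ([column, row] in pixels, amid what is visible of it).
The state is a dict: "time": time; "joint_pos": joint angles; "joint_vel": joint speeds; "joint_efforts": joint torques, N m; "tool_pos": TCP position; "tool_rot": TCP orientation; "contact_force": force on the tool from outside, world axes, zero at the start; "ft_torque": the same for the moment, N m; "gripper_width": opening from 0.0 (shut) to 1.0 (fully open).
Only numpy, scipy, OpenCV 4.12 (cv2) and the standard library are available. Lean on these libraries where they do the work, as an engineer would, in place of code of your own. Each camera call takes 0.05 s, during which the arm holds its last target.

## Working session

There is one attempt and no reset: what is moved stays moved. The work goes in short steps, Python scripts to look and compute and a tool call to move; the robot and the scene stay as the last step left them, time stands still between calls to the robot, and variables do not carry over. Pictures are saved under pics/ and viewed, and the job is handed in when it is done.

Besides the shell and the picture viewer there is one more tool, called after "Emit:" as name([rows], argument=value, ...), one row to a line, values as JSON. step_arm: Moves the arm, as the interface text tells. Its arguments: {"type":"object","properties":{"moves":{"type":"array"}},"required":["moves"]}

```bash
mkdir -p pics; ls; python3 - <<'E'
from plant import *
import cv2
s=state();print(s)
for n in("scene","top"):
    p,d=grab_frame(n);cv2.imwrite(f"pics/{n}0.png",p[...,::-1]);c=camera_info(n);print(n,c)
E
```

```text
pics
{'time': 0.0, 'joint_pos': array([ 1.20598419e+00,  5.33778819e-02,  1.61428142e+00,  3.73240040e-05,
        1.47603073e+00, -1.18983113e-01]), 'joint_vel': array([-0.00061508,  0.00147737, -0.00082993, -0.00025053, -0.00165198,
        0.00150494]), 'joint_efforts': array([ 8.87588158e-05, -3.93692207e+01, -3.70173597e+01, -1.87612051e-05,
        7.03830548e-03,  5.71309187e-06]), 'tool_pos': array([0.15182729, 0.60555834, 0.19475759]), 'tool_rot': array([-2.69244550e-04,  1.22606951e-01,  9.92454752e-01, -1.01370805e-03]), 'contact_force': array([-0.19692562, -0.1240143 , -0.35623105]), 'ft_torque': array([-0.04520532, -0.01667227, -0.01674557]), 'gripper_width': 1.0003936621165033}
scene {'intrinsics': array([[435.2480964 ,   0.        , 317.6304279 ],
       [  0.        , 435.2480964 , 197.41630968],
       [  0.        ,   0.        ,   1.        ]]), 'world_from_camera': array([[-0.65379104,  0.43805557, -0.61698022,  1.13940818],
       [ 0.75650796,  0.36127103, -0.54514121,  0.49173938],
       [-0.01590506, -0.82315889, -0.56758829,  0.6117413 ],
       [ 0.        ,  0.        ,  0.        ,  1.        ]])}
top {'intrinsics': array([[484.79250484,   0.        , 320.15495219],
       [  0.        , 484.79250484, 199.21683173],
       [  0.        ,   0.        ,   1.        ]]), 'world_from_camera': array([[-0.00520083, -0.98082336,  0.19482941,  0.35457552],
       [-0.99996823,  0.00627805,  0.00491193,  0.00225018],
       [-0.00604089, -0.19479767, -0.98082484,  1.34562795],
       [ 0.        ,  0.        ,  0.        ,  1.        ]])}
```

View pics/scene0.png

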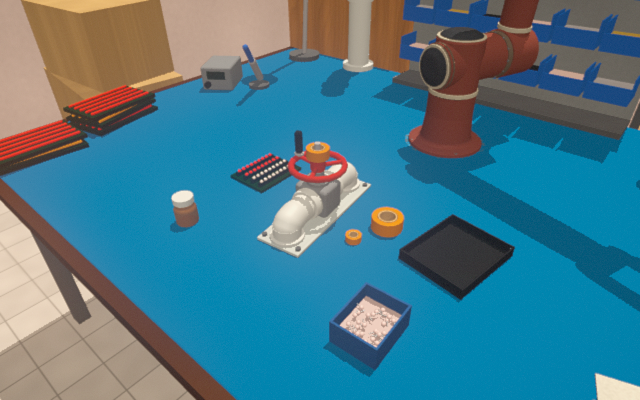

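View pics/top0.png

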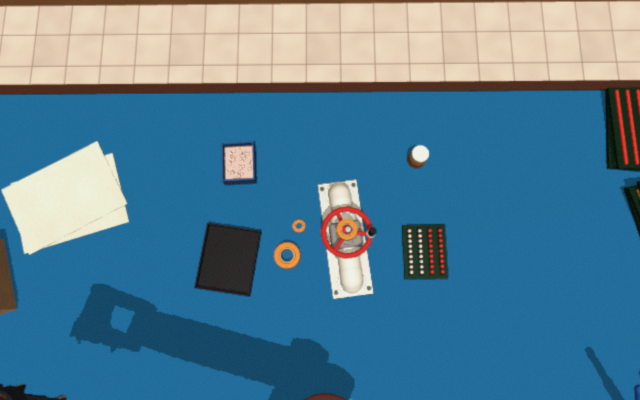

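The scene view shows the valve with the roll on its spindle at about (318,150), the crank handle at (298,140), the tray at (456,255) and the bin at (370,322). In the top view the wheel is at (347,232), the handle at (372,232) and the tray at (228,259). The large and small look-alike rolls lie at (287,255) and (299,226).

```bash
cat > h.py <<'E'
import numpy as np, cv2
from plant import *
def cloud(n,d,m):
    c=camera_info(n);K=c["intrinsics"];T=c["world_from_camera"]
    v,u=np.nonzero(m&(d>0));z=d[v,u]
    P=np.stack([(u-K[0,2])*z/K[0,0],(v-K[1,2])*z/K[1,1],z],1)
    return P@T[:3,:3].T+T[:3,3],np.stack([u,v],1)
def proj(n,P):
    c=camera_info(n);K=c["intrinsics"];T=c["world_from_camera"]
    p=(np.atleast_2d(P)-T[:3,3])@T[:3,:3];p=p@K.T
    return p[:,:2]/p[:,2:]
def ray_z(n,uv,z):
    c=camera_info(n);K=c["intrinsics"];T=c["world_from_camera"]
    r=T[:3,:3]@np.array([(uv[0]-K[0,2])/K[0,0],(uv[1]-K[1,2])/K[1,1],1])
    return T[:3,3]+r*(z-T[2,3])/r[2]
E
python3 - <<'E'
from h import *
for n in("top","scene"):
    p,d=grab_frame(n)
    for q in["wheel","handle","roll","tray","valve","led_board","led_bin","flux_jar"]:
        for r in cut_out(n,q)[:3]:
            m=r["mask"];P,_=cloud(n,d,m)
            if len(P)==0: print(n,q,"empty");continue
            print(n,q,round(r["conf"],2),np.round(r["point"]),m.sum(),"med",np.round(np.median(P,0),3),"lo",np.round(np.percentile(P,3,axis=0),3),"hi",np.round(np.percentile(P,97,axis=0),3))
E
```

```text
top wheel 0.56 [343. 234.] 1087 med [ 0.508 -0.059  0.131] lo [ 0.451 -0.121  0.01 ] hi [0.575 0.002 0.185]
top handle 0.6 [370. 234.] 40 med [ 0.504 -0.116  0.186] lo [ 0.499 -0.123  0.16 ] hi [ 0.511 -0.11   0.192]
top roll 0.65 [351. 224.] 311 med [ 0.513 -0.057  0.171] lo [ 0.489 -0.081  0.147] hi [ 0.536 -0.035  0.176]
top roll 0.64 [288. 254.] 430 med [0.462 0.097 0.033] lo [0.43  0.067 0.004] hi [0.492 0.129 0.038]
top roll 0.56 [298. 226.] 181 med [0.546 0.068 0.013] lo [ 0.527  0.049 -0.003] hi [0.564 0.085 0.02 ]
top tray 0.89 [228. 262.] 3807 med [0.452 0.263 0.005] lo [ 0.365  0.187 -0.   ] hi [0.54  0.336 0.027]
top valve 0.56 [345. 240.] 4523 med [ 0.494 -0.057  0.07 ] lo [ 0.361 -0.119  0.005] hi [0.654 0.001 0.138]
top led_board 0.55 [425. 251.] 2339 med [ 0.47  -0.277  0.011] lo [ 0.402 -0.333  0.004] hi [ 0.542 -0.222  0.025]
top led_bin 0.72 [239. 160.] 1505 med [0.724 0.238 0.023] lo [0.666 0.192 0.003] hi [0.776 0.28  0.052]
top flux_jar 0.67 [417. 157.] 364 med [ 0.726 -0.261  0.068] lo [ 0.709 -0.286  0.012] hi [ 0.751 -0.241  0.075]
scene wheel 0.74 [315. 162.
[... 693 characters left out ...]
9 -0.075  0.151] hi [ 0.543 -0.03   0.172]
scene tray 0.56 [454. 252.] 5327 med [0.459 0.265 0.005] lo [0.368 0.186 0.002] hi [0.554 0.339 0.025]
scene valve 0.74 [313. 202.] 5949 med [ 0.553 -0.03   0.057] lo [ 0.389 -0.112  0.004] hi [0.67  0.005 0.152]
scene led_board 0.66 [263. 172.] 1390 med [ 0.495 -0.264  0.012] lo [ 0.415 -0.326  0.003] hi [ 0.551 -0.218  0.024]
scene led_bin 0.77 [369. 324.] 4419 med [0.731 0.239 0.027] lo [0.674 0.195 0.006] hi [0.783 0.284 0.051]
scene flux_jar 0.83 [182. 208.] 770 med [ 0.747 -0.249  0.045] lo [ 0.721 -0.282  0.005] hi [ 0.764 -0.24   0.072]
scene flux_jar 0.38 [366. 323.] 4512 med [0.732 0.239 0.027] lo [0.673 0.195 0.003] hi [0.783 0.284 0.051]
```

```bash
python3 - <<'E'
from h import *
from scipy.optimize import least_squares
for n in("top","scene"):
    p,d=grab_frame(n);h=cv2.cvtColor(p,cv2.COLOR_RGB2HSV)
    red=((h[...,0]<6)|(h[...,0]>174))&(h[...,1]>150)&(h[...,2]>90)
    P,uv=cloud(n,d,red)
    k=(np.linalg.norm(P[:,:2]-[.51,-.057],axis=1)<.09)&(P[:,2]>.115)&(P[:,2]<.14);P=P[k]
    r0=np.linalg.norm(P[:,:2]-[.513,-.057],axis=1);P=P[r0>.045]
    f=least_squares(lambda c:np.hypot(P[:,0]-c[0],P[:,1]-c[1])-.060,[.51,-.057],loss="soft_l1",f_scale=.003)
    print(n,"rim",f.x,np.median(P[:,2]),len(P),np.sqrt(np.mean(f.fun**2)))
    # hot roll top
    am=((h[...,0]>6)&(h[...,0]<22)&(h[...,1]>120))
    P,uv=cloud(n,d,am);k=(np.linalg.norm(P[:,:2]-f.x,axis=1)<.04)&(P[:,2]>.166)&(P[:,2]<.178);P=P[k]
    g=cv2.minEnclosingCircle(P[:,:2].astype(np.float32)*1000);print(" roll top",g,np.median(P[:,2]),P[:,:2].mean(0))
    # spindle
    P,uv=cloud(n,d,np.ones_like(red));k=(np.linalg.norm(P[:,:2]-f.x,axis=1)<.015)&(P[:,2]>.177);print(" spindle",P[k].mean(0),k.sum())
    # handle
    k=(P[:,2]>.15)&(abs(np.linalg.norm(P[:,:2]-f.x,axis=1)-.06)<.02)&(P[:,2]<.2);Q=P[k];print(" handle",Q.min(0),Q.max(0),np.median(Q,0),k.sum())
    Q=Q[Q[:,2]>.184];
    if len(Q):print(" handle top",Q.mean(0),len(Q))
    # tray
    m=[r for r in cut_out(n,"tray")][0]["mask"];P,_=cloud(n,d,m);Q=P[(P[:,2]>.018)&(P[:,2]<.03)]
    print(" tray",cv2.minAreaRect((Q[:,:2]*1000).astype(np.float32)),cv2.minAreaRect((P[:,:2]*1000).astype(np.float32)))
    # base plate: white
    w=(h[...,1]<70)&(h[...,2]>150);P,_=cloud(n,d,w);Q=P[(P[:,2]<.02)&(P[:,2]>.003)&(abs(P[:,0]-.51)<.2)&(abs(P[:,1]+.06)<.1)]
    print(" plate",cv2.minAreaRect((Q[:,:2]*1000).astype(np.float32)),np.median(Q[:,2]))
    u,v=(345,240) if n=="top" else (318,180)
    c=p[v-80:v+80,u-100:u+100];cv2.imwrite(f"pics/{n}_crop.png",cv2.resize(c[...,::-1],None,fx=4,fy=3.7,interpolation=cv2.INTER_CUBIC))
E
```

```text
top rim [ 0.51199386 -0.05799479] 0.13170957878080258 632 0.00404595754210655
 roll top ((512.6861572265625, -56.54562759399414), 25.811254501342773) 0.17155216385426764 [ 0.51267913 -0.05651328]
 spindle [ 0.51065231 -0.05928925  0.18138471] 22
 handle [ 0.49828326 -0.12602476  0.15064489] [ 0.51574758 -0.10970178  0.19057404] [ 0.50607026 -0.11708567  0.18560736] 55
 handle top [ 0.50705338 -0.11850151  0.18671653] 39
 tray ((453.03851318359375, 260.67767333984375), (150.62464904785156, 179.11431884765625), 81.14031219482422) ((453.484130859375, 263.5245056152344), (156.4460906982422, 179.04222106933594), 81.07622528076172)
 plate ((512.9630737304688, -57.683349609375), (322.14898681640625, 111.3880844116211), 7.2187957763671875) 0.009200224935621892
scene rim [ 0.51909294 -0.05525604] 0.13073289436855184 473 0.0039300140934030205
 roll top ((518.5429077148438, -55.93264389038086), 26.21646499633789) 0.17089392137600776 [ 0.52434397 -0.05055712]
 spindle [ 0.51776631 -0.05634823  0.17994662] 24
 handle [ 0.50472368 -0.12449649  0.15010439] [ 0.52220962 -0.10764322  0.18868794] [ 0.51676205 -0.11328852  0.17168418] 135
 handle top [ 0.51399111 -0.11571339  0.18676845] 26
 tray ((458.040771484375, 261.8340759277344), (151.46929931640625, 184.08779907226562), 81.05886840820312) ((440.95465087890625, 256.1980895996094), (171.57769775390625, 217.67825317382812), 80.63473510742188)
 plate ((517.1455078125, -57.53943634033203), (323.9195251464844, 111.11798095703125), 7.22584342956543) 0.008614146379826715
```

View pics/top_crop.png

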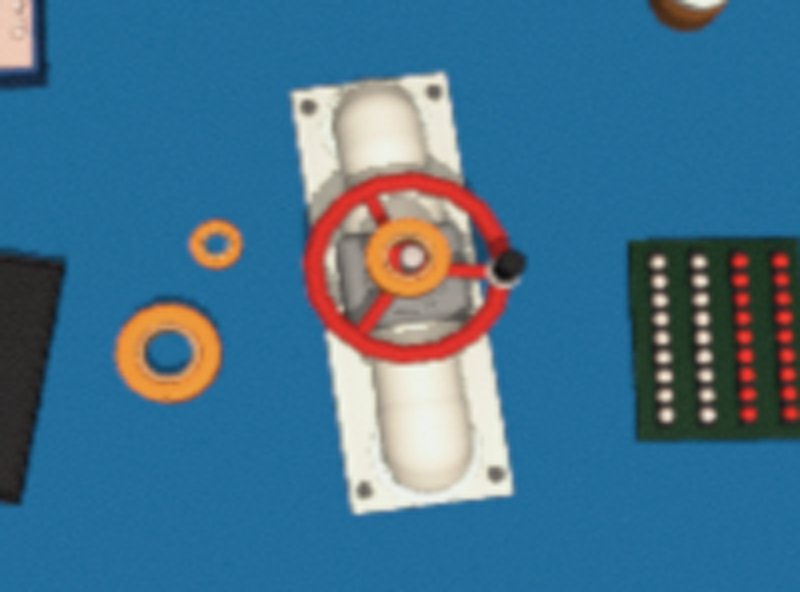

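View pics/scene_crop.png

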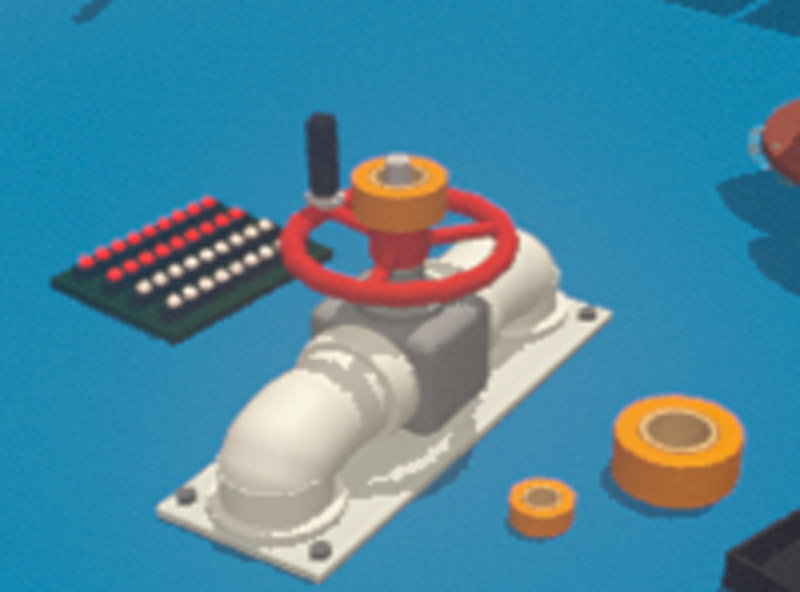

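```bash
cat >> h.py <<'E'
from scipy.spatial.transform import Rotation as Ro
def Rq(q): return Ro.from_quat([q[1],q[2],q[3],q[0]])
def down(jaw_deg):
    a=np.radians(jaw_deg); y=np.array([np.cos(a),np.sin(a),0]);z=np.array([0,0,-1.]);x=np.cross(y,z)
    return Ro.from_matrix(np.stack([x,y,z],1))
def plan(tgt,jaw=None,N=8,g=.0854,s=None):
    s=s or state();p=np.array(s["tool_pos"]);R=Rq(s["tool_rot"])
    Rt=R if jaw is None else min((down(jaw),down(jaw+180)),key=lambda r:(R.inv()*r).magnitude())
    w=(R.inv()*Rt).as_rotvec()/N
    w=np.round(w,4)
    d=(np.array(tgt)-p)/N
    for i in range(N):
        sh=np.round(R.inv().apply(d),4); print(list(map(float,sh))+list(map(float,w))+[g])
        R=R*Ro.from_rotvec(w)
E
python3 -c "
from h import *
plan([.515,-.057,.28],-4.7,20)"
```

```text
[-0.0257, -0.0277, -0.0042, -0.0, 0.0, 0.0704, 0.0854]
[-0.0276, -0.0259, -0.0042, -0.0, 0.0, 0.0704, 0.0854]
[-0.0293, -0.0239, -0.0042, -0.0, 0.0, 0.0704, 0.0854]
[-0.0309, -0.0218, -0.0042, -0.0, 0.0, 0.0704, 0.0854]
[-0.0324, -0.0195, -0.0042, -0.0, 0.0, 0.0704, 0.0854]
[-0.0337, -0.0172, -0.0042, -0.0, 0.0, 0.0704, 0.0854]
[-0.0348, -0.0148, -0.0042, -0.0, 0.0, 0.0704, 0.0854]
[-0.0357, -0.0123, -0.0042, -0.0, 0.0, 0.0704, 0.0854]
[-0.0365, -0.0098, -0.0042, -0.0, 0.0, 0.0704, 0.0854]
[-0.0371, -0.0072, -0.0042, -0.0, 0.0, 0.0704, 0.0854]
[-0.0375, -0.0045, -0.0042, -0.0, 0.0, 0.0704, 0.0854]
[-0.0378, -0.0019, -0.0042, -0.0, 0.0, 0.0704, 0.0854]
[-0.0378, 0.0008, -0.0042, -0.0, 0.0, 0.0704, 0.0854]
[-0.0376, 0.0034, -0.0042, -0.0, 0.0, 0.0704, 0.0854]
[-0.0373, 0.0061, -0.0042, -0.0, 0.0, 0.0704, 0.0854]
[-0.0368, 0.0087, -0.0042, -0.0, 0.0, 0.0704, 0.0854]
[-0.0361, 0.0112, -0.0042, -0.0, 0.0, 0.0704, 0.0854]
[-0.0352, 0.0138, -0.0042, -0.0, 0.0, 0.0704, 0.0854]
[-0.0342, 0.0162, -0.0042, -0.0, 0.0, 0.0704, 0.0854]
[-0.0329, 0.0186, -0.0042, -0.0, 0.0, 0.0704, 0.0854]
```

Emit:
step_arm([
  [-0.026,-0.028,-0.005,0,0,0.07,0.0854],
  [-0.028,-0.026,-0.005,0,0,0.07,0.0854],
  [-0.029,-0.024,-0.005,0,0,0.07,0.0854],
  [-0.031,-0.022,-0.005,0,0,0.07,0.0854],
  [-0.032,-0.02,-0.005,0,0,0.07,0.0854],
  [-0.034,-0.017,-0.005,0,0,0.07,0.0854],
  [-0.035,-0.015,-0.005,0,0,0.07,0.0854],
  [-0.036,-0.012,-0.005,0,0,0.07,0.0854],
])

```text
time: 2.0
tool_pos: [0.2986, 0.3384, 0.2364]
tool_rot: [0.0, 0.393, 0.919, 0.0]
contact_force: [0.9, -0.5, -0.6]
gripper_width: 0.995
```

Emit:
step_arm([
  [-0.036,-0.01,-0.005,0,0,0.07,0.0854],
  [-0.037,-0.007,-0.005,0,0,0.07,0.0854],
  [-0.038,-0.005,-0.005,0,0,0.07,0.0854],
  [-0.038,-0.002,-0.005,0,0,0.07,0.0854],
  [-0.038,0.001,-0.005,0,0,0.07,0.0854],
  [-0.038,0.003,-0.005,0,0,0.07,0.0854],
  [-0.037,0.006,-0.005,0,0,0.07,0.0854],
  [-0.037,0.009,-0.005,0,0,0.07,0.0854],
])

```text
time: 2.8
tool_pos: [0.4448, 0.0727, 0.2765]
tool_rot: [0.0, 0.632, 0.775, 0.0]
contact_force: [1.1, 0.1, 0.9]
gripper_width: 1.001
```

```bash
python3 -c "
from h import *
s=state();print(s['time'],s['tool_pos'],s['tool_rot'],s['joint_pos'])
plan([.515,-.057,.28],-4.7,4)"
```

```text
2.8 [0.44475639 0.07270897 0.27650941] [3.34548409e-04 6.32228032e-01 7.74782211e-01 3.59343875e-04] [-3.45053827e-03 -4.15373900e-01  1.89022408e+00  1.37781457e-04
  1.66577016e+00 -2.05382463e-01]
[-0.0353, 0.0107, -0.0009, 0.0002, -0.0, 0.071, 0.0854]
[-0.0344, 0.0132, -0.0009, 0.0002, -0.0, 0.071, 0.0854]
[-0.0334, 0.0156, -0.0009, 0.0002, -0.0, 0.071, 0.0854]
[-0.0322, 0.0179, -0.0009, 0.0002, -0.0, 0.071, 0.0854]
```

Emit:
step_arm([
  [-0.035,0.011,-0.001,0,0,0.07,0.0854],
  [-0.034,0.013,-0.001,0,0,0.07,0.0854],
  [-0.033,0.016,-0.001,0,0,0.07,0.0854],
  [-0.032,0.018,-0.001,0,0,0.07,0.0854],
  [0,0,0,0,0,0,0.0854],
  [0,0,0,0,0,0,0.0854],
])

```text
time: 3.4
tool_pos: [0.5155, -0.0541, 0.2798]
tool_rot: [-0.0, 0.733, 0.68, -0.0]
contact_force: [-0.5, -0.1, -0.4]
gripper_width: 1.0
```

```bash
python3 - <<'E'
from h import *
from scipy.optimize import least_squares
s=state();print(s['time'],s['tool_pos'],s['tool_rot'])
n="wrist";c=camera_info(n);p,d=grab_frame(n);cv2.imwrite("pics/w1.png",p[...,::-1]);print(c)
h=cv2.cvtColor(p,cv2.COLOR_RGB2HSV)
red=((h[...,0]<6)|(h[...,0]>174))&(h[...,1]>150)&(h[...,2]>90)
P,uv=cloud(n,d,red);P=P[(P[:,2]>.1)&(P[:,2]<.15)]
P=P[(np.linalg.norm(P[:,:2]-[.515,-.057],axis=1)>.045)]
f=least_squares(lambda c:np.hypot(P[:,0]-c[0],P[:,1]-c[1])-.060,[.515,-.057],loss="soft_l1",f_scale=.003);print("rim",f.x,len(P),np.median(P[:,2]))
am=((h[...,0]>6)&(h[...,0]<22)&(h[...,1]>120))
P,uv=cloud(n,d,am);P=P[(P[:,2]>.165)&(P[:,2]<.18)];print("roll",cv2.minEnclosingCircle(P[:,:2].astype(np.float32)*1000),np.median(P[:,2]))
P,uv=cloud(n,d,d>0);k=(P[:,2]>.177)&(P[:,2]<.2)&(np.linalg.norm(P[:,:2]-f.x,axis=1)<.015);print("spindle",P[k].mean(0),k.sum())
k=(P[:,2]>.18)&(P[:,2]<.2)&(abs(np.linalg.norm(P[:,:2]-f.x,axis=1)-.06)<.015);print("handle",P[k].mean(0),P[k].min(0),P[k].max(0),k.sum())
E
```

```text
3.4 [ 0.51547973 -0.05414707  0.27976204] [-4.72485681e-04  7.33419191e-01  6.79776478e-01 -8.36085485e-05]
{'intrinsics': array([[292.71705226,   0.        , 316.02711845],
       [  0.        , 292.71705226, 200.27360998],
       [  0.        ,   0.        ,   1.        ]]), 'world_from_camera': array([[ 0.99718783, -0.0718955 , -0.02115358,  0.52140191],
       [-0.07492767, -0.96213449, -0.26207454,  0.01220343],
       [-0.00151061,  0.26292253, -0.96481577,  0.4570222 ],
       [ 0.        ,  0.        ,  0.        ,  1.        ]])}
rim [ 0.51483262 -0.05680788] 3312 0.13060798208413754
roll ((516.4071044921875, -55.57054138183594), 25.727642059326172) 0.17028549623495165
spindle [ 0.51526772 -0.05733178  0.18024509] 152
handle [ 0.51116355 -0.11591412  0.18522788] [ 0.50269937 -0.12487122  0.18001547] [ 0.51946397 -0.10897714  0.18797362] 227
```

View pics/w1.png

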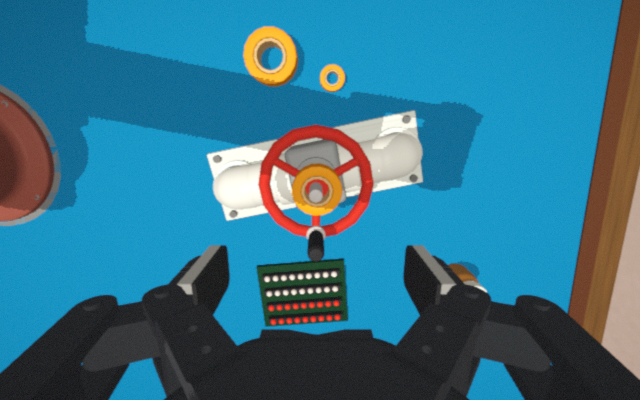

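The wrist view shows the roll around the spindle at (316,190), with the handle at (316,243). The open jaws straddle the roll, along image x. The wheel centre from this camera, (0.515, -0.057), agrees with the mean of the other two. Going down now.

Emit:
step_arm([
  [-0.002,0.001,0.025,0,0,0,0.0854],
  [0,0,0.025,0,0,0,0.0854],
  [0,0,0.025,0,0,0,0.0854],
  [0,0,0.025,0,0,0,0.0854],
  [0,0,0.02,0,0,0,0.0854],
  [0,0,0.01,0,0,0,0.0854],
  [0,0,0,0,0,0,0.0854],
])

```text
time: 4.15
tool_pos: [0.5151, -0.0547, 0.1486]
tool_rot: [-0.001, 0.733, 0.681, -0.001]
contact_force: [-0.3, 0.0, -0.8]
gripper_width: 0.997
```

Emit:
step_arm([
  [0,0,0,0,0,0,0.04],
  [0,0,0,0,0,0,0.04],
  [0,0,0,0,0,0,0.04],
  [0,0,0,0,0,0,0.04],
  [0,0,0,0,0,0,0.04],
  [0,0,0,0,0,0,0.04],
])

```text
time: 4.75
tool_pos: [0.5165, -0.0559, 0.1502]
tool_rot: [0.0, 0.733, 0.68, 0.0]
contact_force: [-0.3, 0.1, -0.5]
gripper_width: 0.468
```

```bash
python3 - <<'E'
from h import *
for n in("wrist","scene"):
    p,d=grab_frame(n);cv2.imwrite(f"pics/{n}2.png",p[...,::-1])
u,v=(318,150)
c=p[v-80:v+80,u-100:u+100];cv2.imwrite("pics/s2.png",cv2.resize(c[...,::-1],None,fx=4,fy=3.7,interpolation=cv2.INTER_CUBIC))
E
```

```text
(no output)
```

View pics/wrist2.png

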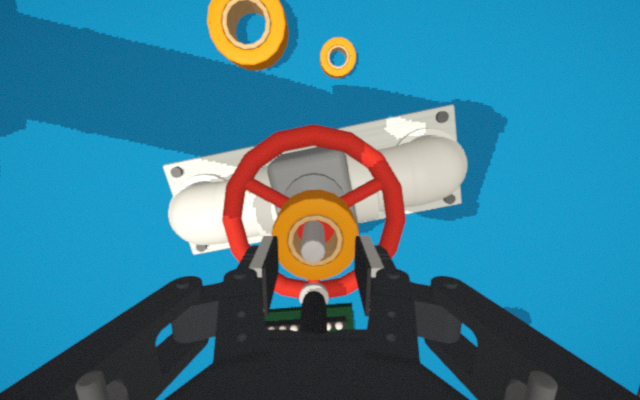

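View pics/s2.png

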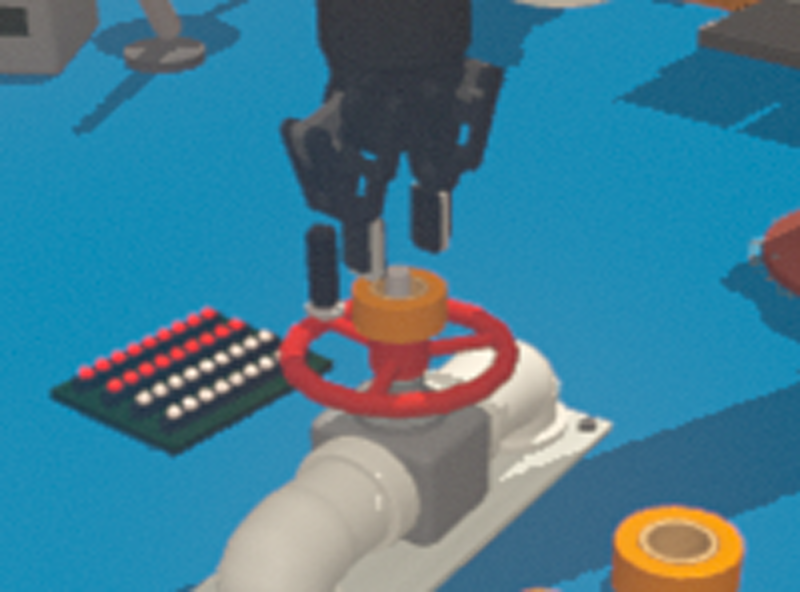

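The wrist view shows the pads at (262,265) and (370,265), closed to 40 mm without touching the roll at (316,235). In the scene crop the finger tips at (360,270) and (430,248) are above the roll. So the tips stand higher than the reported TCP suggests, and I'll measure where they are.

```bash
python3 - <<'E'
from h import *
s=state();print(s['time'],s['tool_pos'],s['joint_pos'],camera_info("wrist")["world_from_camera"][:3,3])
for n in("wrist","scene","top"):
    p,d=grab_frame(n);h=cv2.cvtColor(p,cv2.COLOR_RGB2HSV)
    P,uv=cloud(n,d,(d>0)&(h[...,2]<150)&(h[...,1]<110))
    k=(P[:,2]>.15)&(P[:,2]<.24)&(abs(P[:,0]-.515)<.06)&(abs(P[:,1]+.057)<.12)
    P=P[k];uv=uv[k];print(n,len(P))
    for sg in(-1,1):
        Q=P[(sg*(P[:,0]-.516)>.01)&(P[:,1]>-.105)&(P[:,1]<-.02)]
        if len(Q):print(sg,"min",Q.min(0),"zpct",np.percentile(Q[:,2],[1,5,20,50]),"lowest pts",np.round(Q[np.argsort(Q[:,2])[:8]],3).tolist())
    P,uv=cloud(n,d,((h[...,0]>6)&(h[...,0]<22)&(h[...,1]>120)));k=(P[:,2]>.14)&(np.linalg.norm(P[:,:2]-[.516,-.056],axis=1)<.04);print("roll",P[k].min(0),P[k].max(0),np.median(P[k],0))
E
```

```text
4.85 [ 0.51637447 -0.05586633  0.15003155] [-2.51112955e-01 -1.70234674e-01  1.90402981e+00 -1.39221619e-05
  1.40775597e+00 -1.76004527e-01] [0.5221088  0.01058882 0.32723574]
wrist 7309
-1 min [ 0.46388294 -0.06557634  0.1891637 ] zpct [0.1931033  0.19741833 0.21026207 0.22961247] lowest pts [[0.497, -0.058, 0.189], [0.496, -0.044, 0.19], [0.493, -0.043, 0.191], [0.495, -0.043, 0.191], [0.496, -0.043, 0.191], [0.496, -0.044, 0.191], [0.494, -0.044, 0.191], [0.497, -0.063, 0.192]]
1 min [ 0.53644608 -0.07114482  0.15128578] zpct [0.1906127  0.19607918 0.20924148 0.22954168] lowest pts [[0.541, -0.048, 0.151], [0.54, -0.045, 0.153], [0.538, -0.043, 0.154], [0.541, -0.048, 0.154], [0.54, -0.047, 0.157], [0.541, -0.047, 0.159], [0.541, -0.048, 0.161], [0.54, -0.047, 0.166]]
roll [ 0.49182195 -0.08210364  0.14562899] [ 0.54148091 -0.03056384  0.19282356] [ 0.51788683 -0.04975741  0.1699731 ]
scene 602
-1 min [ 0.4698173  -0.07610408  0.16581809] zpct [0.1707975  0.19121392 0.20021276 0.217143  ] lowest pts [[0.504, -0.035, 0.166], [0.505, -0.034, 0.169], [0.495, -0.068, 0.171], [0.492, -0.056, 0.171], [0.495, -0.065, 0.171], [0.502, -0.037, 0.172], [0.505, -0.076, 0.172], [0.495, -0.045, 0.19]]
1 min [ 0.5390412  -0.06894386  0.187707  ] zpct [0.18895    0.19356626 0.20156244 0.21626345] lowest pts [[0.544, -0.061, 0.188], [0.543, -0.064, 0.189], [0.542, -0.049, 0.189], [0.545, -0.052, 0.189], [0.544, -0.05, 0.189], [0.545, -0.057, 0.19], [0.544, -0.055, 0.19], [0.54, -0.048, 0.19]]
roll [ 0.4948573  -0.08543081  0.14811906] [ 0.55533043 -0.01944133  0.45729424] [ 0.53406632 -0.04338672  0.16781429]
top 4
-1 min [ 0.46777944 -0.04648904  0.23422245] zpct [0.23424146 0.2343175  0.23460265 0.23517295] lowest pts [[0.479, -0.046, 0.234], [0.468, -0.039, 0.236]]
roll [ 0.47879267 -0.06135613  0.1491608 ] [ 0.50619169 -0.02806611  0.3970185 ] [ 0.49277436 -0.03743003  0.17349765]
```

Wrist and scene depth agree that the real tips are at z≈0.189 while the TCP reads 0.150 at 40 mm opening. That puts the fingers about 39 mm short of the reported TCP, and laterally they are centred. I'll use the measured offset: open, go down about 37 mm more and watch the force.

Emit:
step_arm([
  [0,0,0,0,0,0,0.0854],
  [0,0,0,0,0,0,0.0854],
  [0,0,0,0,0,0,0.0854],
  [0,0,0,0,0,0,0.0854],
  [0,0,0.01,0,0,0,0.0854],
  [0,0,0.01,0,0,0,0.0854],
  [0,0,0,0,0,0,0.0854],
])

```text
time: 5.7
tool_pos: [0.5147, -0.0554, 0.1272]
tool_rot: [-0.002, 0.733, 0.68, -0.001]
contact_force: [0.1, 0.2, -0.3]
gripper_width: 1.003
```

Emit:
step_arm([
  [0,0,0.006,0,0,0,0.0854],
  [0,0,0.006,0,0,0,0.0854],
  [0,0,0.005,0,0,0,0.0854],
  [0,0,0,0,0,0,0.0854],
])

```text
time: 6.1
tool_pos: [0.5157, -0.0556, 0.1119]
tool_rot: [-0.001, 0.733, 0.68, -0.001]
contact_force: [-0.5, -0.5, 0.5]
gripper_width: 1.003
```

```bash
python3 - <<'E'
from h import *
s=state();print(s['time'],s['tool_pos'],s['contact_force'],s['gripper_width'])
p,d=grab_frame("scene");u,v=(318,150)
P,uv=cloud("scene",d,d>0);k=(P[:,2]>.14)&(P[:,2]<.23)&(P[:,1]<-.03)&(P[:,1]>-.09)&(P[:,0]>.44)&(P[:,0]<.6)
h=cv2.cvtColor(p,cv2.COLOR_RGB2HSV)[uv[:,1],uv[:,0]];k&=(h[:,1]<110)&(h[:,2]<150)
for sg in(-1,1):
    Q=P[k&(sg*(P[:,0]-.516)>.028)];print(sg,len(Q),np.percentile(Q[:,2],[1,5,20]) if len(Q) else 0, Q.mean(0) if len(Q) else 0)
c=p[v-80:v+80,u-100:u+100];cv2.imwrite("pics/s3.png",cv2.resize(c[...,::-1],None,fx=4,fy=3.7,interpolation=cv2.INTER_CUBIC))
E
```

```text
6.1 [ 0.51569483 -0.05563416  0.1118671 ] [-0.46429364 -0.51044255  0.5126732 ] 1.002622512803449
-1 297 [0.16427002 0.16798945 0.18035439] [ 0.46865995 -0.04691926  0.20037405]
1 412 [0.16344141 0.1699785  0.18301957] [ 0.57113062 -0.05391329  0.20477495]
```

View pics/s3.png

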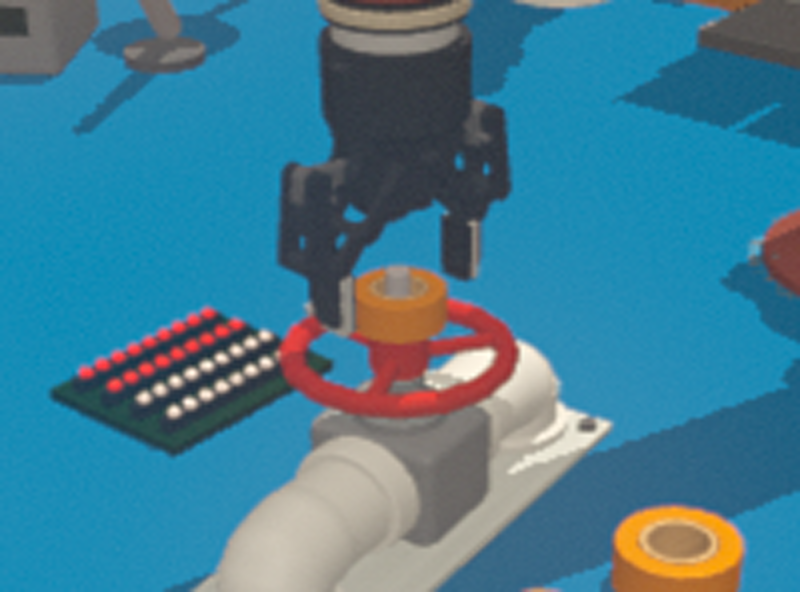

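Both fingers now straddle the roll, with the open tips at z≈0.164. I'll go down 3 mm more and close.

Emit:
step_arm([
  [0,0,0.003,0,0,0,0.03],
  [0,0,0,0,0,0,0.03],
  [0,0,0,0,0,0,0.03],
  [0,0,0,0,0,0,0.03],
  [0,0,0,0,0,0,0.03],
])

```text
time: 6.65
tool_pos: [0.5168, -0.0559, 0.1106]
tool_rot: [0.0, 0.733, 0.68, 0.0]
contact_force: [0.3, 0.0, 2.7]
gripper_width: 0.593
```

Emit:
step_arm([
  [0,0,-0.005,0,0,0,0.03],
  [0,0,-0.01,0,0,0,0.03],
  [0,0,-0.015,0,0,0,0.03],
  [0,0,-0.015,0,0,0,0.03],
  [0,0,-0.015,0,0,0,0.03],
  [0,0,0,0,0,0,0.03],
])

```text
time: 7.25
tool_pos: [0.5184, -0.0563, 0.1741]
tool_rot: [0.003, 0.733, 0.68, 0.002]
contact_force: [0.4, 0.3, -0.3]
gripper_width: 0.588
```

```bash
python3 - <<'E'
from h import *
s=state();print(s['time'],s['tool_pos'],s['contact_force'],s['gripper_width'])
p,d=grab_frame("scene");u,v=(318,150)
P,uv=cloud("scene",d,d>0)
hh=cv2.cvtColor(p,cv2.COLOR_RGB2HSV);h=hh[uv[:,1],uv[:,0]]
k=(h[:,0]>6)&(h[:,0]<22)&(h[:,1]>120)&(P[:,2]>.14)&(P[:,2]<.26)&(np.linalg.norm(P[:,:2]-[.516,-.056],axis=1)<.05)
print("roll",np.percentile(P[k],[2,98],axis=0))
c=p[v-80:v+80,u-100:u+100];cv2.imwrite("pics/s4.png",cv2.resize(c[...,::-1],None,fx=4,fy=3.7,interpolation=cv2.INTER_CUBIC))
E
```

```text
7.25 [ 0.5184375  -0.05630737  0.17409329] [ 0.39592435  0.30810744 -0.2973666 ] 0.5881584429450937
roll [[ 0.49600147 -0.07315497  0.21423467]
 [ 0.54323614 -0.03037518  0.23591147]]
```

View pics/s4.png

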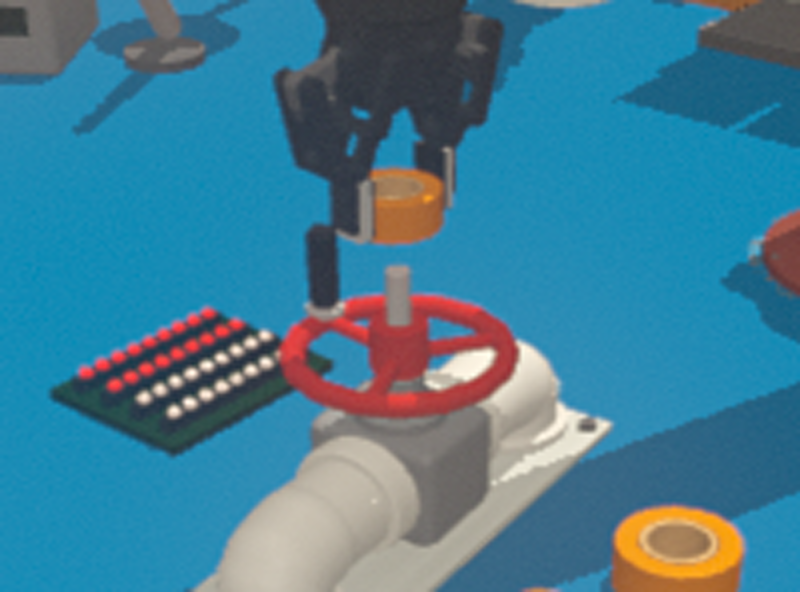

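The roll is held level and clear of the spindle (roll at (400,205) in the crop). Carrying it to the tray.

```bash
python3 -c "
from h import *
plan([.456,.261,.12],None,9,.03)"
```

```text
[0.0346, -0.0095, 0.0057, 0.0, 0.0, 0.0, 0.03]
[0.0346, -0.0095, 0.0057, 0.0, 0.0, 0.0, 0.03]
[0.0346, -0.0095, 0.0057, 0.0, 0.0, 0.0, 0.03]
[0.0346, -0.0095, 0.0057, 0.0, 0.0, 0.0, 0.03]
[0.0346, -0.0095, 0.0057, 0.0, 0.0, 0.0, 0.03]
[0.0346, -0.0095, 0.0057, 0.0, 0.0, 0.0, 0.03]
[0.0346, -0.0095, 0.0057, 0.0, 0.0, 0.0, 0.03]
[0.0346, -0.0095, 0.0057, 0.0, 0.0, 0.0, 0.03]
[0.0346, -0.0095, 0.0057, 0.0, 0.0, 0.0, 0.03]
```

Emit:
step_arm([
  [0.025,-0.007,0,0,0,0,0.03],
  [0.035,-0.01,0,0,0,0,0.03],
  [0.037,-0.01,0,0,0,0,0.03],
  [0.037,-0.01,0,0,0,0,0.03],
  [0.037,-0.01,0.005,0,0,0,0.03],
  [0.037,-0.01,0.01,0,0,0,0.03],
  [0.037,-0.01,0.015,0,0,0,0.03],
  [0.037,-0.01,0.015,0,0,0,0.03],
])

```text
time: 8.1
tool_pos: [0.4599, 0.2326, 0.1241]
tool_rot: [-0.0, 0.733, 0.68, -0.0]
contact_force: [1.3, -0.8, -0.3]
gripper_width: 0.591
```

Emit:
step_arm([
  [0.029,-0.009,0.01,0,0,0,0.03],
  [0,0,0,0,0,0,0.03],
  [0,0,0,0,0,0,0.03],
])

```text
time: 8.4
tool_pos: [0.4531, 0.2608, 0.114]
tool_rot: [-0.0, 0.733, 0.681, -0.001]
contact_force: [0.4, 0.1, -0.7]
gripper_width: 0.589
```

```bash
python3 - <<'E'
from h import *
s=state();print(s['time'],s['tool_pos'],s['tool_rot'],s['contact_force'],s['gripper_width'])
for n in("scene","wrist"):
    p,d=grab_frame(n);cv2.imwrite(f"pics/{n}5.png",p[...,::-1])
    P,uv=cloud(n,d,d>0)
    hh=cv2.cvtColor(p,cv2.COLOR_RGB2HSV);h=hh[uv[:,1],uv[:,0]]
    k=(h[:,0]>6)&(h[:,0]<22)&(h[:,1]>120)&(P[:,2]>.1)&(P[:,2]<.22)&(np.linalg.norm(P[:,:2]-s["tool_pos"][:2],axis=1)<.05)
    print("roll",np.percentile(P[k],[2,98],axis=0),k.sum())
E
```

```text
8.4 [0.45309895 0.26077178 0.11401593] [-1.57097009e-04  7.32602862e-01  6.80655529e-01 -1.03561151e-03] [ 0.42111548  0.1349263  -0.67843924] 0.5888888119471398
roll [[0.43047498 0.24115099 0.15385223]
 [0.47913567 0.28582832 0.17582028]] 315
roll [[0.43131842 0.23693699 0.15533048]
 [0.47863482 0.28474775 0.17589452]] 7285
```

View pics/wrist5.png

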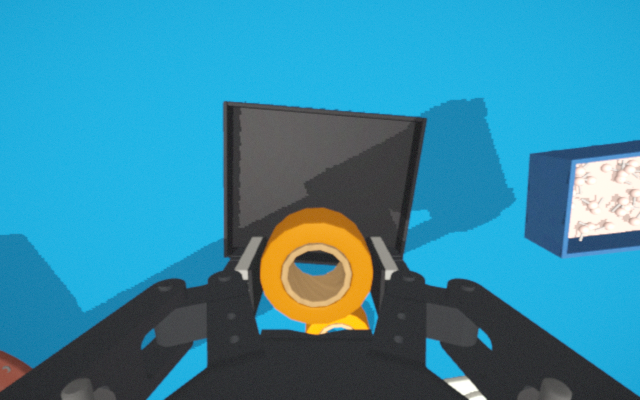

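View pics/scene5.png

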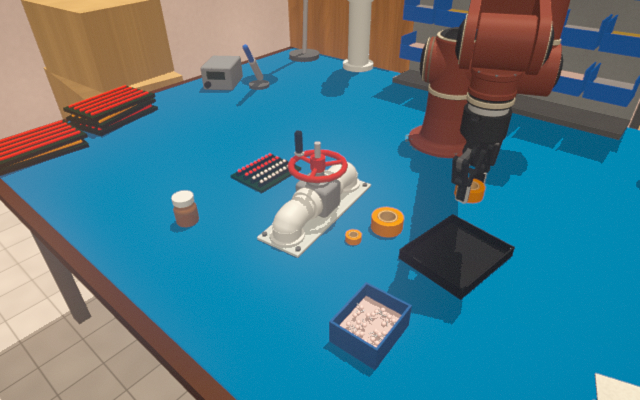

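The roll is centred over the tray and level, with its underside at about 0.152. Lowering it.

Emit:
step_arm([
  [0,0,0.02,0,0,0,0.03],
  [0,0,0.025,0,0,0,0.03],
  [0,0,0.025,0,0,0,0.03],
  [0,0,0.025,0,0,0,0.03],
  [0,0,0.02,0,0,0,0.03],
  [0,0,0.01,0,0,0,0.03],
  [0,0,0.01,0,0,0,0.03],
  [0,0,0,0,0,0,0.03],
])

```text
time: 9.3
tool_pos: [0.4537, 0.2601, -0.0206]
tool_rot: [-0.0, 0.733, 0.68, -0.001]
contact_force: [-0.4, -0.2, 0.1]
gripper_width: 0.586
```

Emit:
step_arm([
  [0,0,0.004,0,0,0,0.03],
  [0,0,0.003,0,0,0,0.03],
  [0,0,0,0,0,0,0.03],
])

```text
time: 9.6
tool_pos: [0.4541, 0.2608, -0.0268]
tool_rot: [0.0, 0.733, 0.68, 0.0]
contact_force: [0.9, 0.2, -0.9]
gripper_width: 0.592
```

Emit:
step_arm([
  [0,0,0.002,0,0,0,0.03],
  [0,0,0.002,0,0,0,0.03],
  [0,0,0,0,0,0,0.03],
])

```text
time: 9.9
tool_pos: [0.4537, 0.2607, -0.0312]
tool_rot: [-0.0, 0.733, 0.68, -0.0]
contact_force: [0.5, -0.1, -1.0]
gripper_width: 0.59
```

```bash
python3 - <<'E'
from h import *
s=state();print(s['time'],s['tool_pos'],s['contact_force'],s['gripper_width'])
p,d=grab_frame("scene");n="scene"
P,uv=cloud(n,d,d>0);h=cv2.cvtColor(p,cv2.COLOR_RGB2HSV)[uv[:,1],uv[:,0]]
k=(h[:,0]>6)&(h[:,0]<22)&(h[:,1]>120)&(P[:,2]<.1)&(np.linalg.norm(P[:,:2]-s["tool_pos"][:2],axis=1)<.05)
print("roll",np.percentile(P[k],[2,98],axis=0),k.sum())
c=p[160:320,370:570];cv2.imwrite("pics/s6.png",cv2.resize(c[...,::-1],None,fx=4,fy=3.7,interpolation=cv2.INTER_CUBIC))
E
```

```text
9.9 [ 0.45369433  0.2607333  -0.03121734] [ 0.48020001 -0.149822   -1.01498216] 0.5896909092223116
roll [[0.42914407 0.24210382 0.00416194]
 [0.47962226 0.28546941 0.03168054]] 296
```

View pics/s6.png

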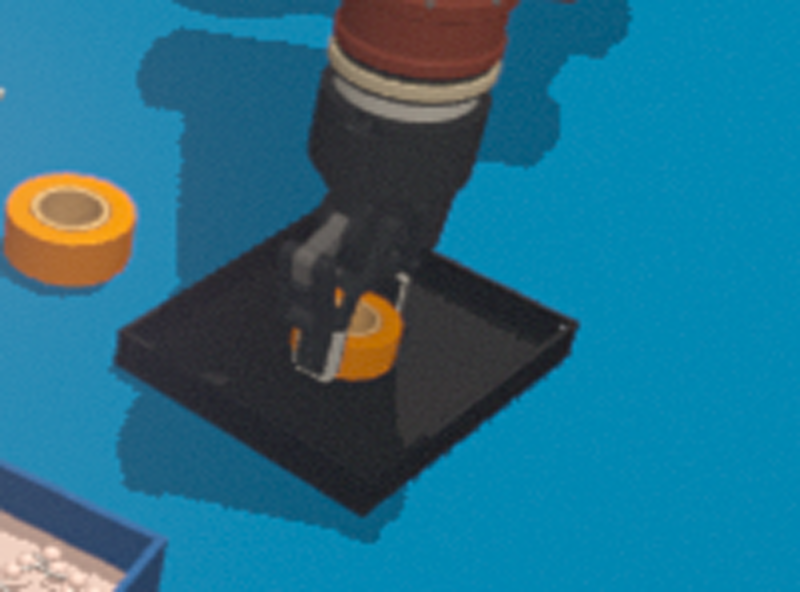

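The roll is 1–3 mm above the tray floor and near the middle. I'll lower it 2 mm, then release and rise.

Emit:
step_arm([
  [0,0,0.001,0,0,0,0.03],
  [0,0,0.001,0,0,0,0.03],
  [0,0,0,0,0,0,0.03],
])

```text
time: 10.25
tool_pos: [0.454, 0.2608, -0.0325]
tool_rot: [-0.0, 0.733, 0.68, -0.0]
contact_force: [-1.3, -0.5, 4.1]
gripper_width: 0.586
```

Emit:
step_arm([
  [0,0,0,0,0,0,0.07],
  [0,0,0,0,0,0,0.07],
  [0,0,0,0,0,0,0.07],
  [0,0,0,0,0,0,0.07],
  [0,0,-0.01,0,0,0,0.07],
  [0,0,-0.02,0,0,0,0.07],
  [0,0,-0.03,0,0,0,0.07],
  [0,0,-0.04,0,0,0,0.07],
])

```text
time: 11.05
tool_pos: [0.4524, 0.2601, 0.0668]
tool_rot: [-0.001, 0.733, 0.68, -0.002]
contact_force: [0.9, -0.5, -0.8]
gripper_width: 0.821
```

Emit:
step_arm([
  [0,0,-0.04,0,0,0,0.0854],
  [0,0,-0.04,0,0,0,0.0854],
  [0,0,-0.04,0,0,0,0.0854],
])

```text
time: 11.35
tool_pos: [0.4537, 0.2607, 0.1896]
tool_rot: [0.0, 0.733, 0.68, 0.001]
contact_force: [-0.4, -0.6, -0.7]
gripper_width: 1.001
```

```bash
python3 - <<'E'
from h import *
s=state();print(s['time'],s['tool_pos'],s['tool_rot'],s['contact_force'],s['gripper_width'])
for n in("scene","wrist"):
    p,d=grab_frame(n)
    P,uv=cloud(n,d,d>0);h=cv2.cvtColor(p,cv2.COLOR_RGB2HSV)[uv[:,1],uv[:,0]]
    k=(h[:,0]>6)&(h[:,0]<22)&(h[:,1]>120)&(P[:,2]<.1)&(np.linalg.norm(P[:,:2]-[.454,.261],axis=1)<.06)
    print("roll",np.percentile(P[k],[2,98],axis=0),k.sum())
    if n=="scene":p=cv2.resize(p[160:320,370:570],None,fx=4,fy=3.7)
    cv2.imwrite(f"pics/{n}7.png",p[...,::-1])
E
```

```text
11.35 [0.45370692 0.26069362 0.18955668] [2.16420709e-04 7.33114150e-01 6.80105357e-01 5.47464331e-04] [-0.38277594 -0.59153223 -0.70238256] 1.0012742457732513
roll [[0.40479372 0.2373415  0.00346419]
 [0.4821137  0.28537622 0.02994928]] 599
roll [[4.28457205e-01 2.33274622e-01 1.00536075e-04]
 [4.79666021e-01 2.85398520e-01 2.63548039e-02]] 780
```

View pics/scene7.png

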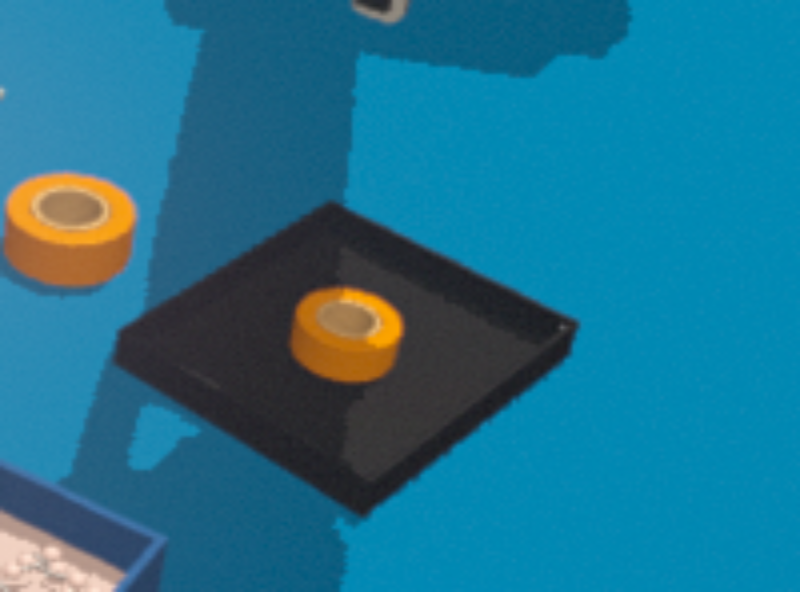

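The roll lies flat in the tray, released, at about (0.454, 0.260), within 2 mm of the tray's centre. Next is the handle.

```bash
python3 -c "
from h import *
plan([.511,-.116,.19],-4.7,10)"
```

```text
[-0.0373, 0.0081, 0.0004, 0.0012, -0.0006, 0.0007, 0.0854]
[-0.0373, 0.0082, 0.0005, 0.0012, -0.0006, 0.0007, 0.0854]
[-0.0373, 0.0082, 0.0005, 0.0012, -0.0006, 0.0007, 0.0854]
[-0.0373, 0.0082, 0.0005, 0.0012, -0.0006, 0.0007, 0.0854]
[-0.0373, 0.0082, 0.0005, 0.0012, -0.0006, 0.0007, 0.0854]
[-0.0373, 0.0083, 0.0005, 0.0012, -0.0006, 0.0007, 0.0854]
[-0.0373, 0.0083, 0.0005, 0.0012, -0.0006, 0.0007, 0.0854]
[-0.0373, 0.0083, 0.0005, 0.0012, -0.0006, 0.0007, 0.0854]
[-0.0373, 0.0084, 0.0005, 0.0012, -0.0006, 0.0007, 0.0854]
[-0.0373, 0.0084, 0.0006, 0.0012, -0.0006, 0.0007, 0.0854]
```

Emit:
step_arm([
  [-0.027,0.006,0,0,0,0,0.0854],
  [-0.04,0.009,0,0,0,0,0.0854],
  [-0.04,0.009,0,0,0,0,0.0854],
  [-0.04,0.009,0,0,0,0,0.0854],
  [-0.04,0.009,0,0,0,0,0.0854],
  [-0.04,0.009,0,0,0,0,0.0854],
  [-0.04,0.009,0,0,0,0,0.0854],
  [-0.04,0.009,0,0,0,0,0.0854],
])

```text
time: 12.25
tool_pos: [0.4995, -0.0522, 0.1871]
tool_rot: [0.0, 0.733, 0.68, 0.0]
contact_force: [0.9, -0.1, -0.2]
gripper_width: 0.995
```

Emit:
step_arm([
  [-0.04,0.009,0,0,0,0,0.0854],
  [-0.028,0.006,0,0,0,0,0.0854],
  [0,0,0,0,0,0,0.0854],
  [0,0,0,0,0,0,0.0854],
])

```text
time: 12.65
tool_pos: [0.5093, -0.1197, 0.1868]
tool_rot: [-0.0, 0.734, 0.68, 0.0]
contact_force: [-0.6, 0.2, 0.3]
gripper_width: 0.998
```

```bash
python3 - <<'E'
from h import *
s=state();print(s['time'],s['tool_pos'],s['tool_rot'],s['gripper_width'])
n="wrist";p,d=grab_frame(n);cv2.imwrite("pics/w8.png",p[...,::-1])
P,uv=cloud(n,d,d>0)
k=(P[:,2]>.14)&(P[:,2]<.2)&(abs(P[:,0]-.511)<.02)&(abs(P[:,1]+.116)<.02);print("handle",np.percentile(P[k],[2,50,98],axis=0),k.sum())
k&=(P[:,2]>.183);print("top",P[k].mean(0),k.sum())
k=(P[:,2]>.177)&(P[:,2]<.2)&(np.linalg.norm(P[:,:2]-[.515,-.057],axis=1)<.015);print("spindle",P[k].mean(0),k.sum())
E
```

```text
12.65 [ 0.50925748 -0.11966844  0.1867935 ] [-4.39961491e-04  7.33583822e-01  6.79598838e-01  4.35062681e-05] 0.9976746753232945
handle [[ 0.50295002 -0.12370381  0.14352944]
 [ 0.51117778 -0.11302343  0.1839332 ]
 [ 0.51898089 -0.10885662  0.18726094]] 886
top [ 0.51091817 -0.11671517  0.18575243] 493
spindle [ 0.51521918 -0.0578203   0.18011315] 400
```

View pics/w8.png

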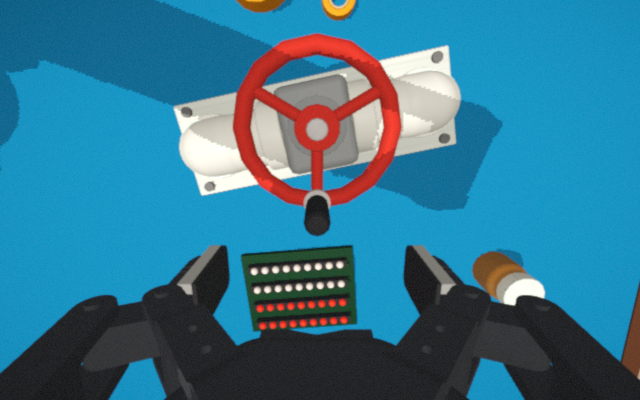

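The handle is at (316,215) in the wrist view, at about (0.511, -0.117), with the spindle at (0.515, -0.058). The radius of 59 mm checks. Descending around the handle.

Emit:
step_arm([
  [0.003,0.002,0.015,0,0,0,0.0854],
  [0,0,0.02,0,0,0,0.0854],
  [0,0,0.02,0,0,0,0.0854],
  [0,0,0.016,0,0,0,0.0854],
  [0,0,0,0,0,0,0.0854],
])

```text
time: 13.2
tool_pos: [0.5095, -0.1148, 0.1122]
tool_rot: [-0.003, 0.733, 0.681, -0.001]
contact_force: [-0.4, -0.2, -0.7]
gripper_width: 1.004
```

Emit:
step_arm([
  [0,0,0,0,0,0,0],
  [0,0,0,0,0,0,0],
  [0,0,0,0,0,0,0],
  [0,0,0,0,0,0,0],
  [0,0,0,0,0,0,0],
  [0,0,0,0,0,0,0],
  [0,0,0,0,0,0,0],
])

```text
time: 13.9
tool_pos: [0.5121, -0.1169, 0.1169]
tool_rot: [0.0, 0.733, 0.68, 0.0]
contact_force: [-2.1, 0.8, 4.7]
gripper_width: 0.191
```

```bash
python3 - <<'E'
from h import *
s=state();print(s['time'],s['tool_pos'],s['tool_rot'],s['gripper_width'],s['contact_force'])
n="wrist";p,d=grab_frame(n);cv2.imwrite("pics/w9.png",p[...,::-1])
p,d=grab_frame("scene");c=p[70:230,218:418];cv2.imwrite("pics/s9.png",cv2.resize(c[...,::-1],None,fx=4,fy=3.7,interpolation=cv2.INTER_CUBIC))
E
```

```text
13.9 [ 0.51214837 -0.11688834  0.11694009] [4.80207800e-04 7.33159078e-01 6.80056990e-01 1.60678666e-04] 0.19123792423392294 [-2.14527119  0.82562927  4.70777458]
```

View pics/w9.png

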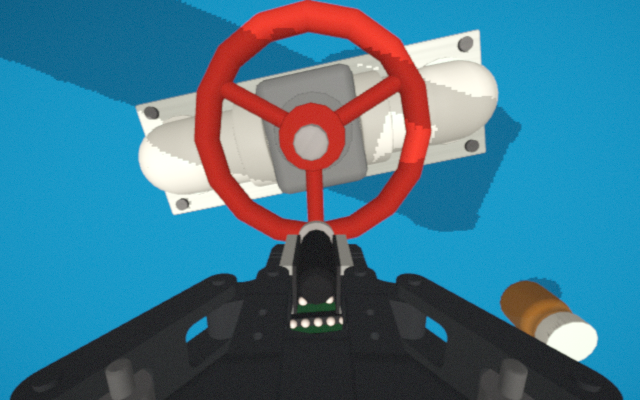

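View pics/s9.png

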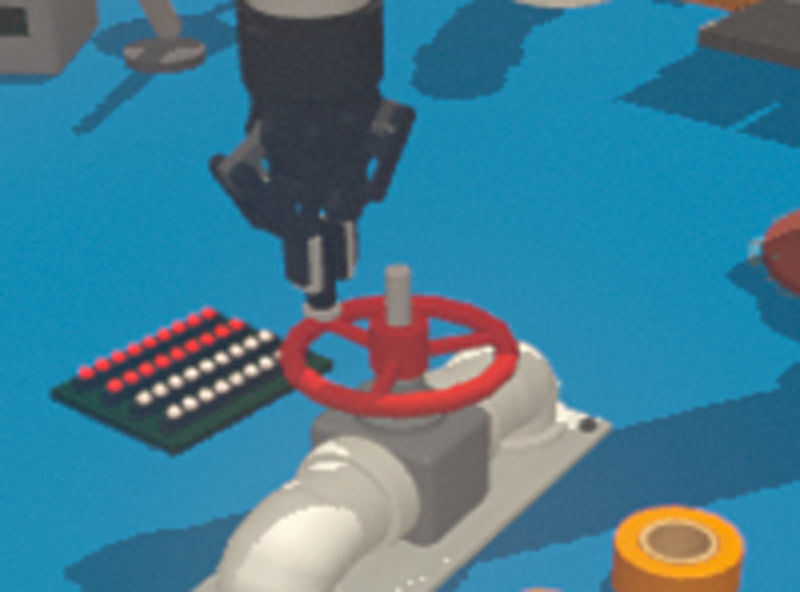

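The handle is held between the pads (opening about 16–18 mm). I'll generate the clockwise arc rows with a fixed tool orientation, since the handle spins freely.

```bash
cat >> h.py <<'E'
C=np.array([.515,-.0573]);RAD=.0597
def ang(): 
    s=state();r=s["tool_pos"][:2]-C;return np.degrees(np.arctan2(r[1],r[0])),np.hypot(*r)
def arc(a0,steps,start=None):
    """rows for angles (deg) from a0; start=xy or on circle"""
    s=state();R=down(-4.3) 
    R=Rq(s["tool_rot"]).as_matrix();x=R[:2,0]/np.hypot(*R[:2,0]);y=R[:2,1]/np.hypot(*R[:2,1])
    f=lambda a:C+RAD*np.array([np.cos(np.radians(a)),np.sin(np.radians(a))])
    p=f(a0) if start is None else np.array(start);a=a0
    out=[]
    for st in steps:
        a+=st;q=f(a);d=q-p;r=[round(float(d@x),4),round(float(d@y),4),0,0,0,0,0];p=p+x*r[0]+y*r[1];out.append(r)
    print(str(out).replace("0.0,","0,"));print("end",a,p)
E
python3 - <<'E'
from h import *
print(ang());s=state()
arc(ang()[0],[-6,-10,-12,-12,-12,-6],s["tool_pos"][:2])
E
```

```text
(np.float64(-92.74148339306115), np.float64(0.059649263874826185))
[[0.0001, -0.0062, 0, 0, 0, 0, 0], [0.0017, -0.0103, 0, 0, 0, 0, 0], [0.0044, -0.0117, 0, 0, 0, 0, 0], [0.0067, -0.0105, 0, 0, 0, 0, 0], [0.0087, -0.0089, 0, 0, 0, 0, 0], [0.005, -0.0038, 0, 0, 0, 0, 0]]
end -150.74148339306115 [ 0.46288552 -0.08650294]
```

Emit:
step_arm([
  [0.0001,-0.0062,0,0,0,0,0],
  [0.0017,-0.0103,0,0,0,0,0],
  [0.0044,-0.0117,0,0,0,0,0],
  [0.0067,-0.0105,0,0,0,0,0],
  [0.0087,-0.0089,0,0,0,0,0],
  [0.005,-0.0038,0,0,0,0,0],
  [0,0,0,0,0,0,0],
])

```text
time: 14.7
tool_pos: [0.4617, -0.0856, 0.1169]
tool_rot: [0.0, 0.733, 0.68, 0.0]
contact_force: [-2.8, 1.7, 8.5]
gripper_width: 0.193
```

```bash
python3 - <<'E'
from h import *
s=state();print(ang(),s['tool_pos'],s['contact_force'],s['gripper_width'])
arc(-150.74,[-5]*8)
p,d=grab_frame("top");c=p[160:320,245:445];cv2.imwrite("pics/t10.png",cv2.resize(c[...,::-1],None,fx=4,fy=3.7,interpolation=cv2.INTER_CUBIC))
E
```

```text
(np.float64(-152.05260770427415), np.float64(0.06028652206452146)) [ 0.4617442  -0.08555392  0.116871  ] [-2.76286126  1.70984431  8.46428865] 0.19282300611979641
[[0.0045, -0.0027, 0, 0, 0, 0, 0], [0.0046, -0.0023, 0, 0, 0, 0, 0], [0.0049, -0.0018, 0, 0, 0, 0, 0], [0.005, -0.0015, 0, 0, 0, 0, 0], [0.0051, -0.001, 0, 0, 0, 0, 0], [0.0052, -0.0005, 0, 0, 0, 0, 0], [0.0052, -0.0001, 0, 0, 0, 0, 0], [0.0052, 0.0003, 0, 0, 0, 0, 0]]
end -190.74 [ 0.45629884 -0.04617533]
```

View pics/t10.png

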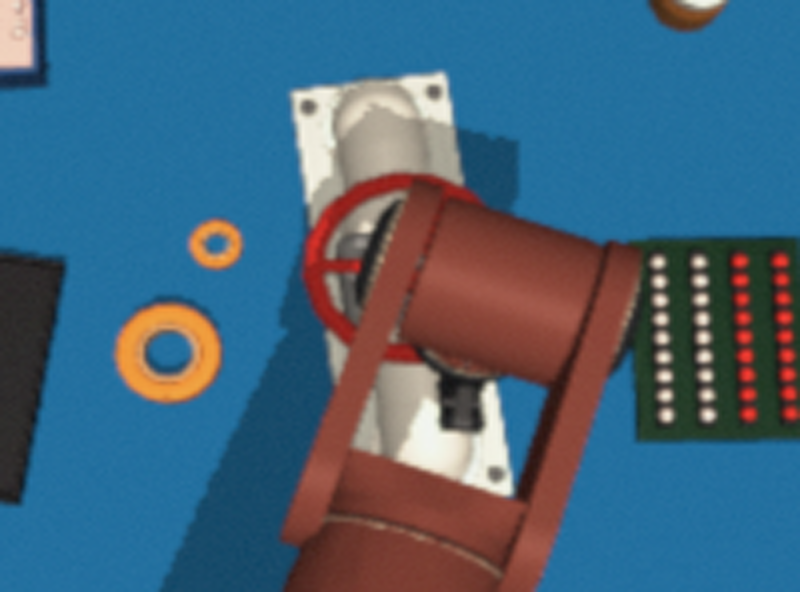

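The top view shows the wheel turning with the arm: a spoke now points to image-left at (340,265). Continuing in small steps toward the possible stop at about -173°.

Emit:
step_arm([
  [0.0045,-0.0027,0,0,0,0,0],
  [0.0046,-0.0023,0,0,0,0,0],
  [0.0049,-0.0018,0,0,0,0,0],
  [0.005,-0.0015,0,0,0,0,0],
  [0.0051,-0.001,0,0,0,0,0],
  [0,0,0,0,0,0,0],
])

```text
time: 15.35
tool_pos: [0.4546, -0.0612, 0.1169]
tool_rot: [0.0, 0.733, 0.68, 0.0]
contact_force: [-0.4, 0.9, 7.5]
gripper_width: 0.192
```

Emit:
step_arm([
  [0.0052,-0.0005,0,0,0,0,0],
  [0,0,0,0,0,0,0],
])

```text
time: 15.55
tool_pos: [0.4544, -0.0561, 0.1169]
tool_rot: [0.0, 0.733, 0.68, -0.0]
contact_force: [-1.5, -0.3, 7.0]
gripper_width: 0.192
```

```bash
python3 - <<'E'
from h import *
s=state();print(ang(),s['tool_pos'],s['contact_force'],s['gripper_width'])
arc(-180.74,[-8]+[-15]*6+[-8])
E
```

```text
(np.float64(178.8913449601149), np.float64(0.060574811427038036)) [ 0.45443653 -0.05612797  0.11686936] [-1.45900206 -0.31838006  7.04196739] 0.1918583332721771
[[0.0083, 0.0001, 0, 0, 0, 0, 0], [0.0153, 0.0032, 0, 0, 0, 0, 0], [0.0139, 0.0071, 0, 0, 0, 0, 0], [0.0116, 0.0104, 0, 0, 0, 0, 0], [0.0085, 0.013, 0, 0, 0, 0, 0], [0.0048, 0.0149, 0, 0, 0, 0, 0], [0.0008, 0.0155, 0, 0, 0, 0, 0], [-0.0012, 0.0083, 0, 0, 0, 0, 0]]
end -286.74 [ 5.32228854e-01 -1.11168375e-04]
```

There was no resistance past -173°, so the stop should be at about +7° (-353°). Continuing clockwise.

Emit:
step_arm([
  [0.0083,0.0001,0,0,0,0,0],
  [0.0153,0.0032,0,0,0,0,0],
  [0.0139,0.0071,0,0,0,0,0],
  [0.0116,0.0104,0,0,0,0,0],
  [0.0085,0.013,0,0,0,0,0],
  [0.0048,0.0149,0,0,0,0,0],
  [0.0008,0.0155,0,0,0,0,0],
  [-0.0012,0.0083,0,0,0,0,0],
])

```text
time: 16.35
tool_pos: [0.5319, 0.0006, 0.1169]
tool_rot: [-0.0, 0.733, 0.68, -0.0]
contact_force: [-3.0, 0.4, 7.6]
gripper_width: 0.188
```

```bash
python3 - <<'E'
from h import *
s=state();print(ang(),s['tool_pos'],s['contact_force'],s['gripper_width'])
arc(-286.74,[-10,-10,-10,-10,-10,-5])
E
```

```text
(np.float64(73.68723070600046), np.float64(0.060280483097844534)) [0.53193162 0.00055375 0.11687682] [-2.95311058  0.44237743  7.58457252] 0.18769490276394266
[[-0.0031, 0.0099, 0, 0, 0, 0, 0], [-0.0048, 0.0093, 0, 0, 0, 0, 0], [-0.0064, 0.0082, 0, 0, 0, 0, 0], [-0.0076, 0.007, 0, 0, 0, 0, 0], [-0.0088, 0.0056, 0, 0, 0, 0, 0], [-0.0047, 0.0022, 0, 0, 0, 0, 0]]
end -341.74 [ 0.57164928 -0.03856677]
```

Emit:
step_arm([
  [-0.0031,0.0099,0,0,0,0,0],
  [-0.0048,0.0093,0,0,0,0,0],
  [-0.0064,0.0082,0,0,0,0,0],
  [-0.0076,0.007,0,0,0,0,0],
  [-0.0088,0.0056,0,0,0,0,0],
  [-0.0047,0.0022,0,0,0,0,0],
  [0,0,0,0,0,0,0],
])

```text
time: 17.05
tool_pos: [0.5717, -0.0388, 0.117]
tool_rot: [0.001, 0.733, 0.68, 0.001]
contact_force: [2.0, -0.5, 5.0]
gripper_width: 0.194
```

```bash
python3 - <<'E'
from h import *
s=state();print(ang(),s['tool_pos'],s['contact_force'],s['gripper_width'])
arc(-341.74,[-3]*6)
E
```

```text
(np.float64(18.095285402623226), np.float64(0.05967864069929511)) [ 0.57172701 -0.03876392  0.11696342] [ 2.03867302 -0.52912611  4.98841828] 0.19353971250068222
[[-0.0029, 0.0011, 0, 0, 0, 0, 0], [-0.003, 0.001, 0, 0, 0, 0, 0], [-0.003, 0.0008, 0, 0, 0, 0, 0], [-0.0031, 0.0007, 0, 0, 0, 0, 0], [-0.003, 0.0005, 0, 0, 0, 0, 0], [-0.0032, 0.0003, 0, 0, 0, 0, 0]]
end -359.74 [ 0.57470771 -0.05707438]
```

Emit:
step_arm([
  [-0.0029,0.0011,0,0,0,0,0],
  [-0.003,0.001,0,0,0,0,0],
  [-0.003,0.0008,0,0,0,0,0],
  [0,0,0,0,0,0,0],
])

```text
time: 17.45
tool_pos: [0.5737, -0.0472, 0.1169]
tool_rot: [0.0, 0.733, 0.68, 0.001]
contact_force: [1.8, 0.4, 5.2]
gripper_width: 0.189
```

Emit:
step_arm([
  [-0.0031,0.0007,0,0,0,0,0],
  [0,0,0,0,0,0,0],
])

```text
time: 17.65
tool_pos: [0.574, -0.0492, 0.117]
tool_rot: [-0.001, 0.733, 0.68, 0.001]
contact_force: [1.3, 3.2, 5.4]
gripper_width: 0.19
```

```bash
python3 - <<'E'
from h import *
s=state();print(s['time'],ang(),s['tool_pos'],s['contact_force'],s['gripper_width'])
E
```

```text
17.65 (np.float64(7.796741786392533), np.float64(0.0595695035419045)) [ 0.57401882 -0.04921885  0.11695288] [1.25965247 3.22241773 5.43560987] 0.18988410527726854
```

Angle 7.8° with the tangential force rising to 3.2 N: probably the stop. I'll press a little further to confirm.

Emit:
step_arm([
  [-0.003,0.0004,0,0,0,0,0],
  [0,0,0,0,0,0,0],
])

```text
time: 17.85
tool_pos: [0.574, -0.0491, 0.1169]
tool_rot: [-0.003, 0.733, 0.68, 0.003]
contact_force: [0.5, 14.4, 8.5]
gripper_width: 0.191
```

Emit:
step_arm([
  [-0.003,0.0003,0,0,0,0,0],
  [0,0,0,0,0,0,0],
  [0,0,0,0,0,0,0],
])

```text
time: 18.15
tool_pos: [0.574, -0.049, 0.1169]
tool_rot: [-0.005, 0.733, 0.681, 0.005]
contact_force: [0.4, 21.7, 10.0]
gripper_width: 0.19
```

```bash
python3 - <<'E'
from h import *
s=state();print(s['time'],ang(),s['tool_pos'],s['contact_force'],s['gripper_width'])
n="wrist";p,d=grab_frame(n);cv2.imwrite("pics/w11.png",p[...,::-1])
E
```

```text
18.15 (np.float64(8.000608147988254), np.float64(0.059563358973497085)) [ 0.5739836  -0.04900976  0.11691992] [ 0.37932048 21.7438298   9.97432095] 0.18999350144607
```

View pics/w11.png

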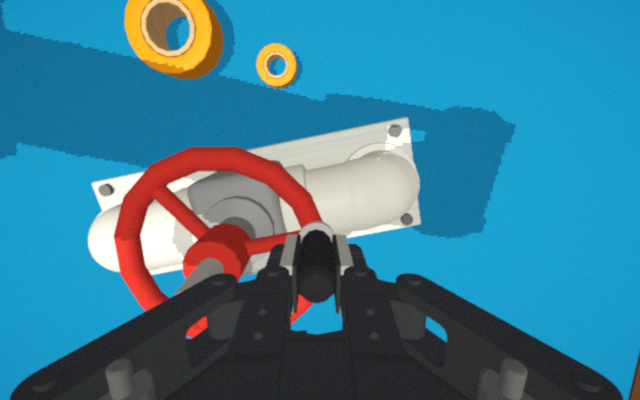

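The stop is confirmed. The handle stays at 8.0° while the force rises to 21.7 N, and this matches the plate's +x direction (about 7°). Now I'll open exactly 720°, from 8° to 728°.

```bash
python3 - <<'E'
from h import *
x=np.array([2*.7333*.7333-1,2*.7333*.68]);x/=np.hypot(*x);y=np.array([x[1],-x[0]])
f=lambda a:C+RAD*np.array([np.cos(np.radians(a)),np.sin(np.radians(a))])
p=np.array([.5746,-.0568]);A=[8,16]+list(range(30,720,15))+[720,725,728];print(len(A))
out=[]
for a in A:
    d=f(a)-p;r=[round(float(d@x),3),round(float(d@y),3)];p=p+x*r[0]+y*r[1];out.append((r+[0]*5,a))
for i in range(0,len(out),8):
    print([o[0] for o in out[i:i+8]],"-> ",out[min(i+7,len(out)-1)][1])
print(p,f(8))
E
```

```text
51
[[0.008, -0.001, 0, 0, 0, 0, 0], [0.008, -0.002, 0, 0, 0, 0, 0], [0.013, -0.007, 0, 0, 0, 0, 0], [0.011, -0.01, 0, 0, 0, 0, 0], [0.009, -0.014, 0, 0, 0, 0, 0], [0.005, -0.014, 0, 0, 0, 0, 0], [0.001, -0.016, 0, 0, 0, 0, 0], [-0.004, -0.015, 0, 0, 0, 0, 0]] ->  105
[[-0.007, -0.014, 0, 0, 0, 0, 0], [-0.01, -0.012, 0, 0, 0, 0, 0], [-0.013, -0.008, 0, 0, 0, 0, 0], [-0.015, -0.005, 0, 0, 0, 0, 0], [-0.015, -0.001, 0, 0, 0, 0, 0], [-0.016, 0.003, 0, 0, 0, 0, 0], [-0.014, 0.007, 0, 0, 0, 0, 0], [-0.011, 0.011, 0, 0, 0, 0, 0]] ->  225
[[-0.009, 0.013, 0, 0, 0, 0, 0], [-0.005, 0.015, 0, 0, 0, 0, 0], [-0.001, 0.015, 0, 0, 0, 0, 0], [0.004, 0.015, 0, 0, 0, 0, 0], [0.007, 0.014, 0, 0, 0, 0, 0], [0.01, 0.012, 0, 0, 0, 0, 0], [0.013, 0.008, 0, 0, 0, 0, 0], [0.015, 0.005, 0, 0, 0, 0, 0]] ->  345
[[0.016, 0.001, 0, 0, 0, 0, 0], [0.015, -0.003, 0, 0, 0, 0, 0], [0.014, -0.007, 0, 0, 0, 0, 0], [0.011, -0.01, 0, 0, 0, 0, 0], [0.009, -0.014, 0, 0, 0, 0, 0], [0.005, -0.014, 0, 0, 0, 0, 0], [0.001, -0.016, 0, 0, 0, 0, 0], [-0.004, -0.015, 0, 0, 0, 0, 0]] ->  465
[[-0.007, -0.014, 0, 0, 0, 0, 0], [-0.01, -0.012, 0, 0, 0, 0, 0], [-0.013, -0.008, 0, 0, 0, 0, 0], [-0.015, -0.005, 0, 0, 0, 0, 0], [-0.015, -0.001, 0, 0, 0, 0, 0], [-0.016, 0.003, 0, 0, 0, 0, 0], [-0.014, 0.007, 0, 0, 0, 0, 0], [-0.011, 0.011, 0, 0, 0, 0, 0]] ->  585
[[-0.009, 0.013, 0, 0, 0, 0, 0], [-0.005, 0.015, 0, 0, 0, 0, 0], [-0.001, 0.015, 0, 0, 0, 0, 0], [0.004, 0.015, 0, 0, 0, 0, 0], [0.007, 0.014, 0, 0, 0, 0, 0], [0.01, 0.012, 0, 0, 0, 0, 0], [0.013, 0.008, 0, 0, 0, 0, 0], [0.015, 0.005, 0, 0, 0, 0, 0]] ->  705
[[0.016, 0.001, 0, 0, 0, 0, 0], [0.005, -0.0, 0, 0, 0, 0, 0], [0.003, -0.001, 0, 0, 0, 0, 0]] ->  728
[ 0.57420643 -0.04874735] [ 0.574119   -0.04899137]
```

Emit:
step_arm([
  [0.008,-0.001,0,0,0,0,0],
  [0.008,-0.002,0,0,0,0,0],
  [0.013,-0.007,0,0,0,0,0],
  [0.011,-0.01,0,0,0,0,0],
  [0.009,-0.014,0,0,0,0,0],
  [0.005,-0.014,0,0,0,0,0],
  [0.001,-0.016,0,0,0,0,0],
  [-0.004,-0.015,0,0,0,0,0],
])

```text
time: 19.0
tool_pos: [0.499, 0.0011, 0.1169]
tool_rot: [0.001, 0.733, 0.68, 0.001]
contact_force: [4.0, -1.0, 5.9]
gripper_width: 0.193
```

```bash
python3 -c "
from h import *
s=state();print(ang(),s['joint_vel'],s['contact_force'])"
```

```text
(np.float64(105.32088482154053), np.float64(0.060602617731751074)) [-0.1095672  -0.39752236  0.34066278 -0.02126178  0.0400685  -0.10283147] [ 4.01681874 -1.01482836  5.94546921]
```

At 105.3° as planned, so I'm continuing.

Emit:
step_arm([
  [-0.007,-0.014,0,0,0,0,0],
  [-0.01,-0.012,0,0,0,0,0],
  [-0.013,-0.008,0,0,0,0,0],
  [-0.015,-0.005,0,0,0,0,0],
  [-0.015,-0.001,0,0,0,0,0],
  [-0.016,0.003,0,0,0,0,0],
  [-0.014,0.007,0,0,0,0,0],
  [-0.011,0.011,0,0,0,0,0],
])

```text
time: 19.8
tool_pos: [0.4716, -0.0989, 0.1168]
tool_rot: [-0.001, 0.733, 0.68, -0.0]
contact_force: [-2.5, 1.9, 9.3]
gripper_width: 0.189
```

Emit:
step_arm([
  [-0.009,0.013,0,0,0,0,0],
  [-0.005,0.015,0,0,0,0,0],
  [-0.001,0.015,0,0,0,0,0],
  [0.004,0.015,0,0,0,0,0],
  [0.007,0.014,0,0,0,0,0],
  [0.01,0.012,0,0,0,0,0],
  [0.013,0.008,0,0,0,0,0],
  [0.015,0.005,0,0,0,0,0],
])

```text
time: 20.6
tool_pos: [0.5724, -0.0728, 0.1169]
tool_rot: [0.001, 0.733, 0.68, -0.0]
contact_force: [-1.8, -2.9, 7.1]
gripper_width: 0.191
```

```bash
python3 -c "
from h import *
s=state();print(ang(),s['gripper_width'],s['contact_force'])"
```

```text
(np.float64(-15.161219292512783), np.float64(0.05944861599165971)) 0.19147476660799886 [-1.79873441 -2.8888608   7.13705177]
```

Emit:
step_arm([
  [0.016,0.001,0,0,0,0,0],
  [0.015,-0.003,0,0,0,0,0],
  [0.014,-0.007,0,0,0,0,0],
  [0.011,-0.01,0,0,0,0,0],
  [0.009,-0.014,0,0,0,0,0],
  [0.005,-0.014,0,0,0,0,0],
  [0.001,-0.016,0,0,0,0,0],
  [-0.004,-0.015,0,0,0,0,0],
])

```text
time: 21.4
tool_pos: [0.499, 0.0012, 0.1169]
tool_rot: [0.001, 0.733, 0.68, 0.001]
contact_force: [3.5, -2.3, 7.1]
gripper_width: 0.187
```

Emit:
step_arm([
  [-0.007,-0.014,0,0,0,0,0],
  [-0.01,-0.012,0,0,0,0,0],
  [-0.013,-0.008,0,0,0,0,0],
  [-0.015,-0.005,0,0,0,0,0],
  [-0.015,-0.001,0,0,0,0,0],
  [-0.016,0.003,0,0,0,0,0],
  [-0.014,0.007,0,0,0,0,0],
  [-0.011,0.011,0,0,0,0,0],
])

```text
time: 22.2
tool_pos: [0.4716, -0.0989, 0.1169]
tool_rot: [-0.001, 0.733, 0.68, -0.0]
contact_force: [-2.6, 1.9, 9.4]
gripper_width: 0.193
```

Emit:
step_arm([
  [-0.009,0.013,0,0,0,0,0],
  [-0.005,0.015,0,0,0,0,0],
  [-0.001,0.015,0,0,0,0,0],
  [0.004,0.015,0,0,0,0,0],
  [0.007,0.014,0,0,0,0,0],
  [0.01,0.012,0,0,0,0,0],
  [0.013,0.008,0,0,0,0,0],
  [0.015,0.005,0,0,0,0,0],
])

```text
time: 23.0
tool_pos: [0.5724, -0.0728, 0.1169]
tool_rot: [0.001, 0.733, 0.68, -0.0]
contact_force: [-1.5, -3.7, 7.9]
gripper_width: 0.189
```

```bash
python3 -c "
from h import *
s=state();print(ang(),s['gripper_width'],s['contact_force'])"
```

```text
(np.float64(-15.090797368886097), np.float64(0.05945714710235863)) 0.18923659353971545 [-1.52391104 -3.74524782  7.87133823]
```

Emit:
step_arm([
  [0.016,0.001,0,0,0,0,0],
  [0.005,0,0,0,0,0,0],
  [0.003,-0.001,0,0,0,0,0],
  [0,0,0,0,0,0,0],
  [0,0,0,0,0,0,0],
])

```text
time: 23.5
tool_pos: [0.5738, -0.0475, 0.117]
tool_rot: [0.0, 0.733, 0.68, 0.001]
contact_force: [1.9, 0.6, 5.5]
gripper_width: 0.192
```

```bash
python3 - <<'E'
from h import *
s=state();print(s['time'],ang(),s['tool_pos'],s['gripper_width'],s['contact_force'],s['joint_vel'])
p,d=grab_frame("wrist");cv2.imwrite("pics/w12.png",p[...,::-1])
p,d=grab_frame("scene");cv2.imwrite("pics/s12.png",p[...,::-1])
P,uv=cloud("scene",d,d>0);h=cv2.cvtColor(p,cv2.COLOR_RGB2HSV)[uv[:,1],uv[:,0]]
k=(h[:,0]>6)&(h[:,0]<22)&(h[:,1]>120)&(P[:,2]<.1)&(np.linalg.norm(P[:,:2]-[.454,.261],axis=1)<.04)
print("roll",np.percentile(P[k],[2,98],axis=0),k.sum())
E
```

```text
23.5 (np.float64(9.495601171272316), np.float64(0.05957149586575367)) [ 0.57375526 -0.04747238  0.11695415] 0.19243086100748014 [1.89286462 0.64474122 5.53500605] [-0.00199164 -0.0002193  -0.00063019  0.00196438 -0.00019386  0.00032823]
roll [[0.43458269 0.23826737 0.00439495]
 [0.48222308 0.28541287 0.02972359]] 575
```

View pics/w12.png

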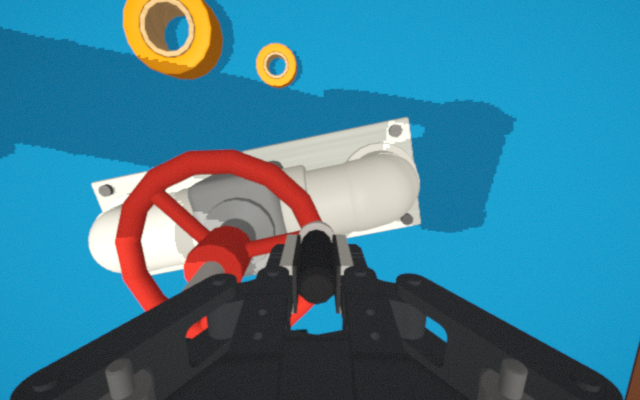

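View pics/s12.png

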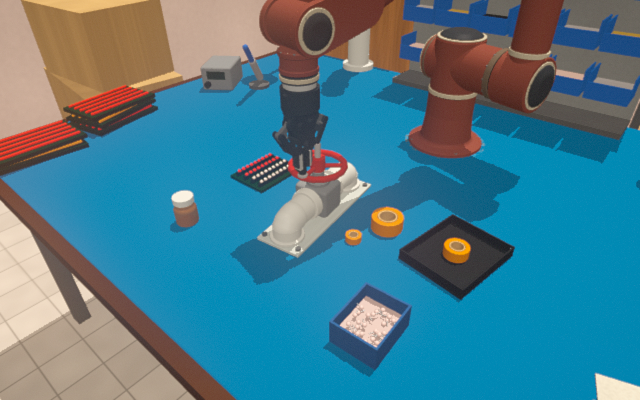

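The wrist view matches the one taken at the stop, with the handle held at (316,262). The scene view shows the roll flat in the tray at (457,249), and the board, bin and jar where they were. The handle is 1.5° (0.026 rad) past exactly two turns, well inside the tolerance, so I'm handing in.

```bash
python3 -c "
from plant import *
print(job_done());s=state();print(s['time'],s['tool_pos'],s['gripper_width'])"
```

```text
the job is handed in; nothing more can be done
None
the job is handed in; nothing more can be done
```

I handed the job in at about 23.6 s on the robot's clock; no verdict is reported.

**What I did:** I lifted the tape roll off the spindle, laid it flat in the tray and released it. I then turned the wheel clockwise to its stop and opened it 720° while holding the crank handle.

**Last checks:**
- **Stop:** the handle stayed at 8.0° while the force rose to about 22 N. That matches the plate's +x direction (about 7°).
- **Final position:** the handle reads 9.5°, so about 0.026 rad past exactly two turns (limit 0.2). The arm is at rest.
- **Grip:** the fingers stand at about 16 mm on the 18 mm handle. I did not measure the finger force on it directly.
- **Roll:** it lies flat, released, within about 5 mm of the tray's centre, its top at about 29 mm.
- **Other things:** by eye, the LED board, bin and jar had not moved; I did not re-measure them.

**What disagreed:**
- **Fingertip height:** camera depth showed the real fingertips about 39 mm short of the reported TCP, and my first attempt to close on the roll missed because of it. I used the measured offset and set the handle grip so that either reading keeps the grasp point within 35 mm of the handle's middle (about 13 mm by camera, 25 mm by TCP).
- **Cameras:** the top and scene cameras differed by about 5 mm in x. I used the wrist camera, which fell in between.

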